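Clear the desk into the organiser

TASK

Clear the desk: put every loose small thing (tin, card case, sharpener, eraser; not all may be there) into the grey tray, then slide the loaded tray fully home into the wide bay of the wooden desk organiser. Also slide the two portable drives lying on the desk flat into the organiser, each into the slot that fits its width, until it meets the stop inside. Leave the mug, the mouse and the notebook where they are.

Things in the scene. Friction and masses are not known exactly. Their poses are not given: they have to be found in the camera images.
- organiser: Low wooden desk organiser, fixed, 140 deep (x) x 332 wide (y) x 62 high, flat closed deck. Origin: centre of underside, on the desk. +x runs from the open front (mouth plane x = -70) into three bays open at desk level. The 12 thick walls beside them (centred y = -160, 32, 103, 160) have tapered noses 24 high reaching 25 in front of the mouth plane: each mouth widens outward by 4 a side
- bay_mouth (a point): Middle of the mouth of the wide bay for the tray (180 wide, 54 high, 122 deep to a solid stop), at desk level in the mouth plane; axes as the organiser (+x into the bay). With the tray fully home, against the stop, the tray's origin is 62 inside along +x
- wide_slot (a point): Middle of the mouth of the wide drive slot (59 wide, 18 high, 86 deep to a solid stop), at desk level in the mouth plane; axes as the organiser. With the wide drive against the stop its origin is 28 inside along +x and it still stands out 30 from the mouth plane
- narrow_slot (a point): Middle of the mouth of the narrow drive slot (45 wide, 18 high, 70 deep to a solid stop), at desk level in the mouth plane; axes as the organiser. With the narrow drive against the stop its origin is 20 inside along +x and it still stands out 30 from the mouth plane
- tray: Loose grey plastic tray, open on top, about 250 g, on the desk in front of the bay: 120 long (x) x 176 wide (y), floor and walls 4 thick, walls 22 high. Origin: centre of underside; +x end goes into the bay first. From its front wall (-x side) an upright fin handle sticks out, 12 thick (y), 30 high, from x = -60 to -98; at home it stands out of the organiser by 36
- tray_fin (a point): Place to grip the tray's fin, at half its height (15 above the tray's underside), 80 in front (-x) of the tray's origin; axes as the tray, the fin is 12 thick across y
- wide_drive: Flat black portable drive, 116 (x) x 56 (y) x 14 (z), about 130 g, lying flat on the desk; origin centre of underside. Either end may go in first, either face up
- narrow_drive: Flat black portable drive, 100 (x) x 42 (y) x 14 (z), about 130 g, lying flat on the desk; origin centre of underside. Either end may go in first, either face up
- tin: Small round steel tin, upright, 36 diameter x 30 high, 50 g; origin centre of underside, z its axis. May be absent
- card_case: Small black memory-card case with a grey seam, 46 (x) x 32 (y) x 22 (z), 40 g; origin centre of underside. May be absent
- sharpener: Aluminium two-hole pencil sharpener block, 38 (x) x 30 (y) x 26 (z), 60 g; origin centre of underside. May be absent
- eraser: White eraser in a brown card sleeve, 50 (x) x 24 (y) x 16 (z), 30 g; origin centre of underside. May be absent
- mug: White mug, 80 diameter, 90 high, on the desk; leave alone. Origin centre of underside
- mouse: White computer mouse, 106 x 58 x 26; leave alone. Origin centre of underside
- notebook: Closed black notebook, 140 x 90 x 16; leave alone. Origin centre of underside

How it is judged:
By the outcome, as a careful person would: the job done as asked, in the order asked, and still so for the second after the job is handed in, with the robot touching nothing.
Of tin, card_case, sharpener, eraser only 2 to 4 are there at a start; the rules pass over those that are not, and their reading is None.
At some moment in a run one of tray, wide_drive, narrow_drive, tin, card_case, sharpener, eraser may be knocked a few centimetres aside while the robot is not near it.
Once in a run the grip may slacken for a moment while it holds something.
It also fails if it takes over 210 s, if anything falls off the work surface, if the arm or the gripper's body presses on something with over 40 N, if the wrist force passes 120 N, or if a joint passes its speed limit or range.

ROBOT

A 6-joint arm with a two-finger parallel gripper is mounted at the origin on the work surface. World frame = base frame: x ahead of the robot, y to its left, z up, the work surface at z = 0. Lengths are in m, angles in rad, forces in N, time in s.
With the tool pointing down it reaches from about 0.3 to 0.85 m from the base axis. Payload 5.4 kg.
Tool frame: the origin (TCP) lies midway between the tips of the shut fingers; the grasp point (between the pads) lies 19 mm behind it; z points along the fingers, y is the line along which they close (so a half turn about z gives the same grasp; the last joint's range is limited). The gripper opens to 85 mm and grips with 20 to 120 N. Pads are 22 mm wide; open, the fingers measure 114 mm over their backs; the gripper's body (76 mm by 85 mm) begins 54 mm behind the grasp point. The pads swing forward as they close: fully open they stand 13 mm farther back than shut.
Start: joints at [-1.523, 0.158, 1.597, -0, 1.386, -0.21], TCP at [0.147, -0.556, 0.231] pointing down, gripper open.
Joint ranges: [-2.91, 2.91], [-0.94, 2.29], [0.18, 2.7], [-1.29, 4.43], [0.17, 2.64], [-3, 3]. Speed limits (rad/s): [2.57, 2.57, 3.14, 3.14, 3.14, 3.14].

INTERFACE

Orientations are given as a unit quaternion [w, x, y, z].
In Python, from station import r, viewer gives the robot as it stands. The module is installed in compiled form; this text tells all that it offers.
- The arm moves only by the tool step_arm, never from a script. Its argument "rows" is text: rows parted by semicolons, each of 7 numbers parted by spaces: the shift along the tool's x, y, z in mm, then the turn, a rotation vector about the tool's x, y, z in degrees, then the gripper's target within -1 to 1 (fully open at 1, half-way at 0, shut at -1). In form: tx ty tz ax ay az grip; .... A call has 1 to 5 rows; each row shifts and turns the commanded pose from where the row before left it, along the tool's axes as they then stand; what a row does not reach is not made up. A row lasts 1/12 s, in which the tool goes at most 41.7 mm and 7.16 degrees, less where a joint would pass 70% of its speed; a pose out of reach is approached as far as the arm can. A call with a gripper value outside its range is refused whole. The fingers move at their own pace and stop on an object; "grip_force" is the grip in N (left out, the last holds). Time passes only in rows, so rows that do not move let the fingers close. It gives the time, the measured TCP pose, the force, the opening and the grip force at its end, in the units of the state.
- r.sense(): the state, without advancing time (a new reading comes with each control period).
- viewer.camera(name): name is "scene" or "top" or "wrist"; returns the picture (384x512x3 uint8, blue, green, red); there is no depth.
- viewer.camera_info(name): a dict with "fx", "fy", "cx", "cy" (pixels), "cam_to_world" (4x4, takes a point from camera to world coordinates); the wrist camera has in their place "hand_eye" (4x4, takes a point from camera to tool coordinates, whose origin is the TCP and whose axes are the flange's). Camera axes: x right, y down, z forward; pixel columns grow to the right and rows downward; lengths in m; the calibration is good to about 2 mm. A picture is of the moment at which its call begins: read the wrist's pose just before it. camera_info takes no time and is no camera call.
- r.hand_in(): hands the job in; it is judged then, once.
The state is a dict: "time_s": time; "joints": joint angles; "qd": joint speeds; "joint_efforts": joint torques, N m; "tcp_pos": TCP position; "tcp_rot": TCP orientation; "contact_force": force on the tool from outside, world axes, zero at the start; "wrist_torque": the same for the moment, N m; "width": finger opening in m; "grip_force": force on a finger pad.
Only numpy, scipy, OpenCV 4.12 (cv2) and the standard library are available. Lean on these libraries where they do the work, as an engineer would, in place of code of your own. Each camera call takes 0.05 s, during which the arm holds its last target. There are 200 camera calls.

## Working session

There is one attempt and no reset: what is moved stays moved. The work goes in short steps, Python scripts to look and compute and a tool call to move; the robot and the scene stay as the last step left them, time stands still between calls to the robot, and variables do not carry over. Pictures are saved under pics/ and viewed, at most 14 in all, crops included, and the job is handed in when it is done.

Besides the shell and the picture viewer there is one more tool, called after ">>>" as name(argument=value, ...) on one line, values as JSON. step_arm: Moves the arm, as the interface text tells. Its arguments: {"type":"object","properties":{"rows":{"type":"string"},"grip_force":{"type":"number"}},"required":["rows"]}

```bash
mkdir -p pics; python3 - <<'E'
from station import r, viewer
import cv2,numpy as np
np.set_printoptions(precision=4,suppress=True)
s=r.sense();print(s)
for n in("top","scene"):
    cv2.imwrite(f"pics/{n}0.png",cv2.resize(viewer.camera(n),(800,600)))
    print(n,viewer.camera_info(n))
print(viewer.camera_info("wrist"))
E
```

```text
{'time_s': 0.0, 'joints': array([-1.5231,  0.159 ,  1.5982, -0.    ,  1.3862, -0.2101]), 'qd': array([-0.0002,  0.001 , -0.0003,  0.0002,  0.0001,  0.0004]), 'joint_efforts': array([ -0.0011, -39.6007, -33.143 ,  -0.0003,   0.0086,   0.    ]), 'tcp_pos': array([ 0.1466, -0.5554,  0.2303]), 'tcp_rot': array([-0.0009,  0.9917,  0.1286,  0.0001]), 'contact_force': array([ 0.1114,  0.7539, -0.769 ]), 'wrist_torque': array([-0.044 , -0.0293,  0.0204]), 'grip_force': 0.0, 'width': 0.08582671448211232}
top {'fx': 347.3368088279166, 'fy': 347.3368088279166, 'cx': 256.08079091734453, 'cy': 189.02369554144192, 'cam_to_world': array([[ 0.0008, -0.9982,  0.06  ,  0.5297],
       [-0.9999, -0.0018, -0.0158, -0.0127],
       [ 0.0159, -0.06  , -0.9981,  1.1123],
       [ 0.    ,  0.    ,  0.    ,  1.    ]])}
scene {'fx': 451.3301050602669, 'fy': 451.3301050602669, 'cx': 260.40967841898214, 'cy': 188.6388576158739, 'cam_to_world': array([[-0.4214,  0.7283, -0.5403,  1.2078],
       [ 0.9068,  0.3431, -0.2448,  0.2607],
       [ 0.0071, -0.5931, -0.8051,  0.9816],
       [ 0.    ,  0.    ,  0.    ,  1.    ]])}
{'fx': 272.4260755468227, 'fy': 272.4260755468227, 'cx': 251.96866753825896, 'cy': 192.11235261266492, 'hand_eye': array([[ 0.0011, -0.9552, -0.2958,  0.0751],
       [ 1.    ,  0.0011,  0.0001, -0.001 ],
       [ 0.0003, -0.2958,  0.9552, -0.1426],
       [ 0.    ,  0.    ,  0.    ,  1.    ]])}
```

View pics/top0.png

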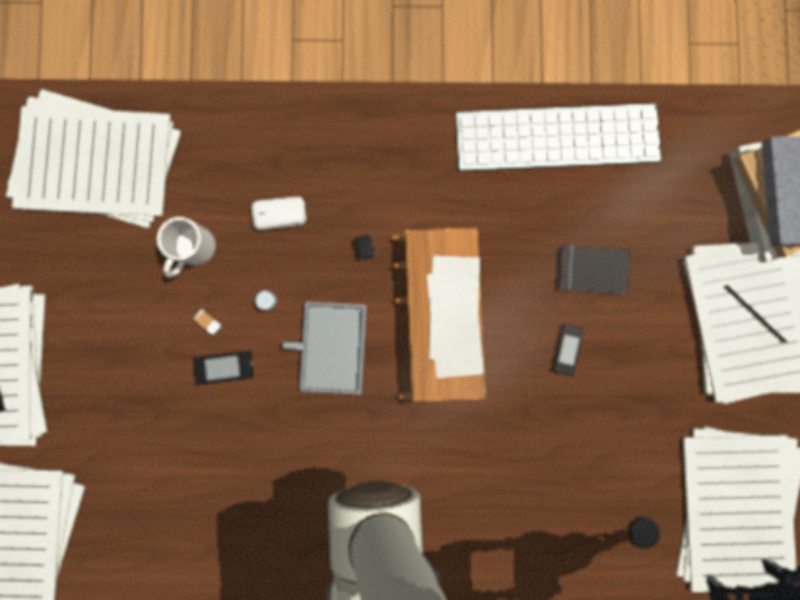

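View pics/scene0.png

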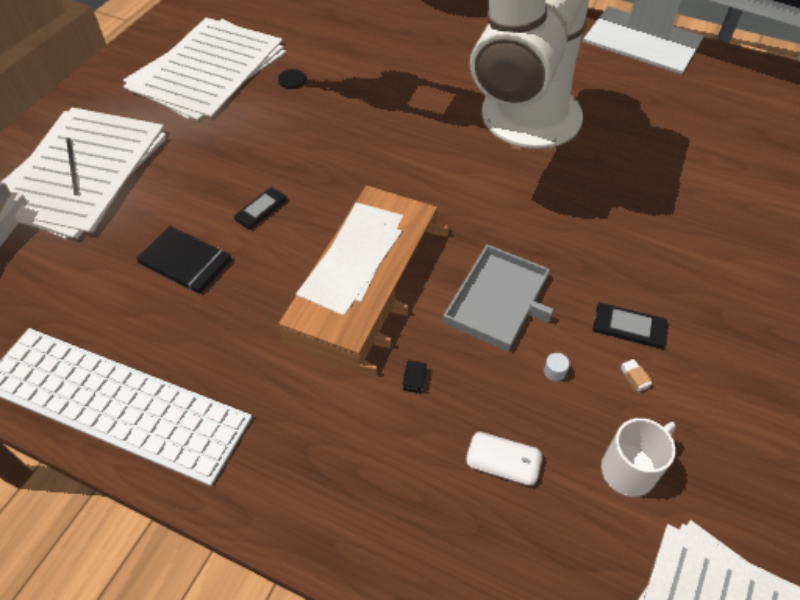

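The top view (800x600) shows:
- organiser: (440,315), mouth facing left (+y world)
- tray: (335,347), fin at (292,346)
- tin: (265,300)
- eraser: (207,321)
- card case: (364,247)
- wide drive: (223,368)
- narrow drive: (568,350), behind the organiser
- mouse: (278,213)
- mug: (183,243)
- notebook: (593,269)

I don't see a sharpener.

```bash
cat > h.py <<'E'
from station import r, viewer
import cv2,numpy as np
from scipy.spatial.transform import Rotation as R
np.set_printoptions(precision=4,suppress=True)
def pose():
    s=r.sense(); w,x,y,z=s["tcp_rot"]; T=np.eye(4); T[:3,:3]=R.from_quat([x,y,z,w]).as_matrix(); T[:3,3]=s["tcp_pos"]; return T
def ray(n,uv,z,T=None,info=None):
    i=info or viewer.camera_info(n); M=i["cam_to_world"] if n!="wrist" else (pose() if T is None else T)@i["hand_eye"]
    uv=np.atleast_2d(np.array(uv,float)); z=np.broadcast_to(z,len(uv))
    d=np.c_[(uv[:,0]-i["cx"])/i["fx"],(uv[:,1]-i["cy"])/i["fy"],np.ones(len(uv))]@M[:3,:3].T
    o=M[:3,3]; return o+d*((z-o[2])/d[:,2])[:,None]
def proj(n,P,T=None):
    i=viewer.camera_info(n); M=i["cam_to_world"] if n!="wrist" else (pose() if T is None else T)@i["hand_eye"]
    p=(np.atleast_2d(P)-M[:3,3])@M[:3,:3]; return p[:,:2]/p[:,2:]*[i["fx"],i["fy"]]+[i["cx"],i["cy"]]
def snap(n,f,crop=None):
    T=pose(); im=viewer.camera(n); np.save(f"pics/{f}.npy",T); cv2.imwrite(f"pics/{f}_raw.png",im)
    cv2.imwrite(f"pics/{f}.png",cv2.resize(im,(800,600),interpolation=cv2.INTER_CUBIC)); return T,im
def state():
    s=r.sense(); T=pose(); yaw=np.degrees(np.arctan2(T[1,0],T[0,0])); print("t%.1f"%s["time_s"],s["tcp_pos"]*1e3,"yaw %.2f"%yaw,"tilt %.2f"%np.degrees(np.arccos(-T[2,2])),"F",s["contact_force"],"w %.1f"%(s["width"]*1e3),"q",s["joints"])
def go(x,y,z,yaw):  # delta in tool axes: mm, deg (translation in current tool axes)
    T=pose(); d=T[:3,:3].T@(np.array([x,y,z])/1e3-T[:3,3])*1e3
    Rt=np.array([[np.cos(yaw:=np.radians(yaw)),np.sin(yaw),0],[np.sin(yaw),-np.cos(yaw),0],[0,0,-1]])
    print("shift",d,"turn",np.degrees(R.from_matrix(T[:3,:3].T@Rt).as_rotvec()))
E
python3 - <<'E'
from h import *
k=.64
P={"org_tl":(405,230,.062),"org_tr":(479,229,.062),"org_bl":(411,400,.062),"org_br":(486,397,.062),"tray":(335,348,.02),"fin":(290,346,.03),"tin":(265,300,.03),"eraser":(207,321,.016),"card":(364,247,.022),"wide":(223,368,.014),"narrow":(568,350,.014),"mouse":(278,213,.02),"mug":(190,245,.05),"note":(593,269,.016)}
for n,(u,v,z) in P.items(): print(n,ray("top",(u*k,v*k),z)[0][:2])
E
```

```text
org_tl [ 0.7208 -0.0387]
org_tr [ 0.7233 -0.1836]
org_bl [ 0.3919 -0.0503]
org_br [ 0.3974 -0.1945]
tray [0.4896 0.1003]
fin [0.4939 0.1883]
tin [0.585 0.239]
eraser [0.5434 0.3576]
card [0.693  0.0432]
wide [0.4495 0.3243]
narrow [ 0.4855 -0.3702]
mouse [0.7622 0.2179]
mug [0.6917 0.3825]
note [ 0.6502 -0.4238]
```

>>> step_arm(rows="0 0 -20 0 0 -7 1;0 0 -20 0 0 -7 1;0 0 -20 0 0 -7 1;0 0 -20 0 0 -7 1;0 0 -20 0 0 -7 1")

```text
time_s: 0.52
tcp_pos: [0.1466, -0.5556, 0.3317]
tcp_rot: [-0.001, 0.906, 0.424, 0.0]
contact_force: [-0.0, -0.1, 0.1]
width: 0.0856
grip_force: 0.0
```

>>> step_arm(rows="0 0 0 0 0 -7 1;0 0 0 0 0 -7 1;0 0 0 0 0 -7 1;0 0 0 0 0 -7 1;0 0 0 0 0 -7 1")

```text
time_s: 0.93
tcp_pos: [0.1466, -0.5557, 0.3307]
tcp_rot: [-0.0, 0.737, 0.676, 0.0]
contact_force: [-0.7, -0.6, -0.2]
width: 0.0854
grip_force: 0.0
```

>>> step_arm(rows="0 0 0 0 0 -5 1;0 0 0 0 0 0 1")

```text
time_s: 1.1
tcp_pos: [0.1466, -0.5558, 0.3307]
tcp_rot: [-0.0, 0.708, 0.706, 0.0]
contact_force: [0.5, 0.9, 0.3]
width: 0.0851
grip_force: 0.0
```

>>> step_arm(rows="30 15 0 0 0 0 1;30 15 0 0 0 0 1;30 15 0 0 0 0 1;30 15 0 0 0 0 1;30 15 0 0 0 0 1")

```text
time_s: 1.52
tcp_pos: [0.2226, -0.4047, 0.3308]
tcp_rot: [-0.0, 0.71, 0.704, 0.0]
contact_force: [0.3, -0.0, 1.0]
width: 0.0854
grip_force: 0.0
```

>>> step_arm(rows="30 15 0 0 0 0 1;30 15 0 0 0 0 1;30 15 0 0 0 0 1;30 15 0 0 0 0 1;30 15 0 0 0 0 1")

```text
time_s: 1.93
tcp_pos: [0.2981, -0.255, 0.3311]
tcp_rot: [0.0, 0.71, 0.704, 0.0]
contact_force: [0.9, -0.3, 1.7]
width: 0.0856
grip_force: 0.0
```

>>> step_arm(rows="30 15 0 0 0 0 1;30 15 0 0 0 0 1;30 15 0 0 0 0 1;30 15 0 0 0 0 1;30 15 0 0 0 0 1")

```text
time_s: 2.35
tcp_pos: [0.3737, -0.1052, 0.3312]
tcp_rot: [0.0, 0.71, 0.705, 0.0]
contact_force: [0.9, -0.1, 0.6]
width: 0.0854
grip_force: 0.0
```

>>> step_arm(rows="30 15 0 0 0 0 1;30 15 0 0 0 0 1;30 15 0 0 0 0 1;30 15 0 0 0 0 1;30 15 0 0 0 0 1")

```text
time_s: 2.77
tcp_pos: [0.4493, 0.0446, 0.3311]
tcp_rot: [0.0, 0.709, 0.705, -0.0]
contact_force: [0.7, -1.0, -0.6]
width: 0.0855
grip_force: 0.0
```

>>> step_arm(rows="30 15 0 0 0 0 1;30 15 0 0 0 0 1;30 15 0 0 0 0 1;30 15 0 0 0 0 1;30 15 0 0 0 0 1")

```text
time_s: 3.18
tcp_pos: [0.5249, 0.1943, 0.3309]
tcp_rot: [-0.0, 0.709, 0.705, -0.0]
contact_force: [0.5, -0.2, 0.8]
width: 0.0854
grip_force: 0.0
```

>>> step_arm(rows="30 15 0 0 0 0 1;20 10 0 0 0 0 1;0 0 0 0 0 0 1;0 0 0 0 0 0 1")

```text
time_s: 3.52
tcp_pos: [0.5496, 0.2431, 0.3304]
tcp_rot: [-0.0, 0.709, 0.706, -0.001]
contact_force: [0.7, -0.2, -0.9]
width: 0.0854
grip_force: 0.0
```

```bash
python3 - <<'E'
from h import *
state(); snap("wrist","w1")
E
```

```text
t3.5 [549.6219 243.0819 330.3661] yaw 89.75 tilt 0.10 F [ 0.7488 -0.2438 -0.8605] w 85.4 q [ 0.2157  0.182   1.377  -0.0003  1.5843  0.2201]
```

View pics/w1.png

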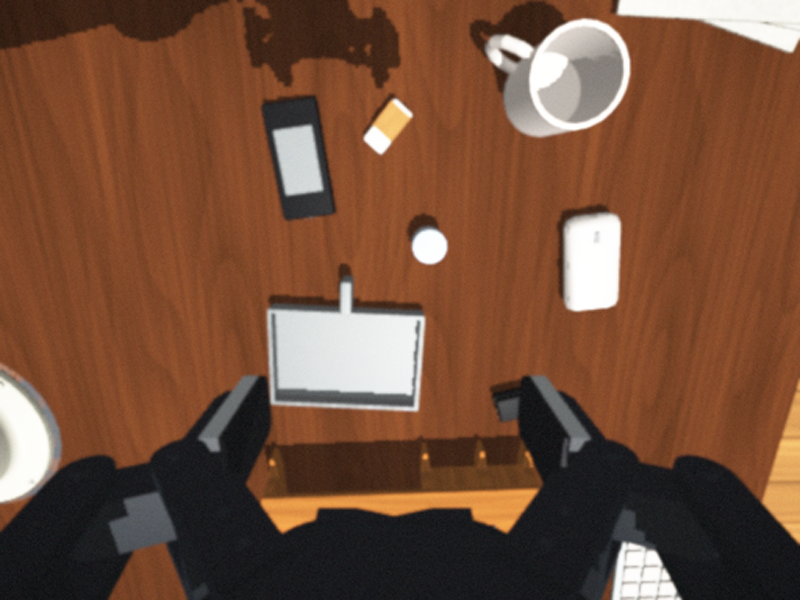

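The wrist view shows the tray corners at about (268,310), (425,318), (418,409) and (272,405), and the fin top from (341,280) to (352,312). The other things I need:
- tin top: (430,243)
- eraser ends: (403,103) and (375,149)
- wide drive corners: (263,101), (315,97), (335,213), (287,219)
- organiser noses: y≈455, x≈273, 425, 482, 530
- card case: partly behind a finger at (507,403)

```bash
python3 - <<'E'
from h import *
k=.64; T=np.load("pics/w1.npy")
P={"tray corners(top)":([(268,310),(425,318),(418,409),(272,405)],.022),"fin":([(346,280),(346,312)],.03),"tin":([(430,245)],.03),"eraser":([(403,103),(375,149),(389,126)],.016),"wide":([(263,101),(315,97),(335,213),(287,219)],.014),"noses":([(273,458),(425,455),(482,453),(530,455)],.024),"card":([(507,403)],.022),"mug":([(535,115)],.0),"mouse":([(590,260)],.02)}
for n,(uv,z) in P.items(): 
    p=ray("wrist",np.array(uv)*k,z,T)[:,:2]; print(n,p.round(4).tolist(), "mean",p.mean(0))
    if n in("fin","eraser"): d=p[1]-p[0]; print("ang",np.degrees(np.arctan2(d[1],d[0])))
    if n=="wide": d=p[3]-p[0]+p[2]-p[1]; print("ang",np.degrees(np.arctan2(d[1],d[0])), np.linalg.norm(d)/2,np.linalg.norm(p[1]-p[0]))
E
```

```text
tray corners(top) [[0.4077, 0.1687], [0.5833, 0.1588], [0.577, 0.0426], [0.4016, 0.0484]] mean [0.4924 0.1046]
fin [[0.4971, 0.2051], [0.4958, 0.1689]] mean [0.4964 0.187 ]
ang -92.08899685353109
tin [[0.5864, 0.2427]] mean [0.5864 0.2427]
eraser [[0.558, 0.3808], [0.5298, 0.3383], [0.5441, 0.3598]] mean [0.544  0.3596]
ang -123.55465102529568
wide [[0.42, 0.3834], [0.4715, 0.3868], [0.4862, 0.2744], [0.4347, 0.2683]] mean [0.4531 0.3282]
ang -82.61293701367663 0.11467769924275874 0.05162842329226957
noses [[0.3969, -0.0253], [0.5865, -0.0212], [0.6572, -0.0184], [0.717, -0.0214]] mean [ 0.5894 -0.0216]
card [[0.6835, 0.0506]] mean [0.6835 0.0506]
mug [[0.6935, 0.3712]] mean [0.6935 0.3712]
mouse [[0.7606, 0.2241]] mean [0.7606 0.2241]
```

>>> step_arm(rows="0 18 35 0 0 0 1;0 19 35 0 0 0 1;0 0 35 0 0 0 1;0 0 35 0 0 0 1;0 0 35 0 0 0 1", grip_force=40)

```text
time_s: 3.98
tcp_pos: [0.5866, 0.2407, 0.1551]
tcp_rot: [0.0, 0.71, 0.705, 0.0]
contact_force: [0.7, 0.5, 0.0]
width: 0.0853
grip_force: 0.0
```

>>> step_arm(rows="0 0 35 0 0 0 1;0 0 35 0 0 0 1;0 0 30 0 0 0 1;0 0 0 0 0 0 1;0 0 0 0 0 0 1")

```text
time_s: 4.4
tcp_pos: [0.5853, 0.241, 0.0553]
tcp_rot: [-0.001, 0.709, 0.705, -0.002]
contact_force: [1.4, -0.6, 0.2]
width: 0.0851
grip_force: 0.0
```

```bash
python3 - <<'E'
from h import *
state(); snap("wrist","w2"); 
for c in [(.5864,.2427,.03)]: print(proj("wrist",c)*1.5625)
E
```

```text
t4.4 [585.3297 240.9657  55.3251] yaw 89.66 tilt 0.22 F [ 1.3677 -0.6119  0.2093] w 85.1 q [ 0.2     0.4901  1.5507 -0.0002  1.1047  0.206 ]
[[392.4515 349.8404]]
```

View pics/w2.png

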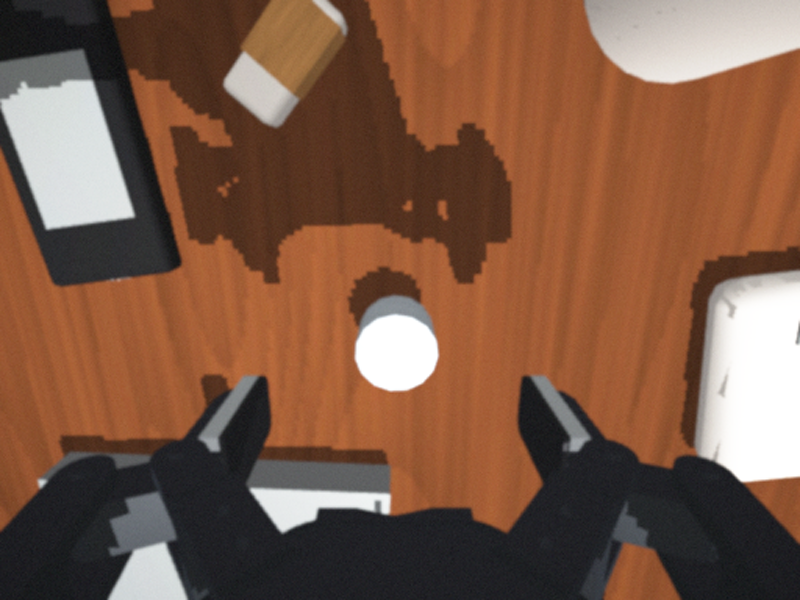

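The tin's top is centred at (396,352), within about 1 mm of the prediction. I'll grip it.

>>> step_arm(rows="1 1 25 0 0 0 1;0 0 25 0 0 0 1;0 0 0 0 0 0 1;0 0 0 0 0 0 -1;0 0 0 0 0 0 -1")

```text
time_s: 4.87
tcp_pos: [0.5899, 0.2436, 0.0095]
tcp_rot: [0.001, 0.709, 0.706, 0.002]
contact_force: [0.7, -0.0, -0.1]
width: 0.0638
grip_force: 0.0
```

>>> step_arm(rows="0 0 0 0 0 0 -1;0 0 0 0 0 0 -1;0 0 0 0 0 0 -1;0 0 0 0 0 0 -1;0 0 0 0 0 0 -1")

```text
time_s: 5.28
tcp_pos: [0.5895, 0.2436, 0.0088]
tcp_rot: [0.001, 0.708, 0.706, 0.001]
contact_force: [-0.5, -1.3, 6.3]
width: 0.0344
grip_force: 39.7
```

>>> step_arm(rows="0 0 -30 0 0 0 -1;0 0 -30 0 0 0 -1;-16 -14 0 0 0 0 -1;-28 -24 0 0 0 0 -1;-30 -26 0 0 0 0 -1")

```text
time_s: 5.7
tcp_pos: [0.5244, 0.1695, 0.0682]
tcp_rot: [0.001, 0.708, 0.706, 0.002]
contact_force: [-0.1, -0.8, -1.5]
width: 0.0347
grip_force: 40.1
```

>>> step_arm(rows="-30 -26 0 0 0 0 -1;-30 -26 0 0 0 0 -1;-29 -24 0 0 0 0 -1;0 0 0 0 0 0 -1;0 0 0 0 0 0 -1")

```text
time_s: 6.12
tcp_pos: [0.4463, 0.0799, 0.0667]
tcp_rot: [0.0, 0.709, 0.705, 0.0]
contact_force: [0.9, -0.3, 0.4]
width: 0.0347
grip_force: 40.1
```

>>> step_arm(rows="0 0 20 0 0 0 -1;0 0 20 0 0 0 -1;0 0 10 0 0 0 -1;0 0 3 0 0 0 -1;0 0 0 0 0 0 -1")

```text
time_s: 6.53
tcp_pos: [0.4476, 0.0813, 0.0135]
tcp_rot: [-0.0, 0.708, 0.706, -0.0]
contact_force: [-0.1, -0.3, -0.3]
width: 0.0345
grip_force: 40.0
```

>>> step_arm(rows="0 0 1 0 0 0 0.25;0 0 0 0 0 0 0.25;0 0 0 0 0 0 0.25;0 0 0 0 0 0 0.25;0 0 -20 0 0 0 0.25")

```text
time_s: 6.95
tcp_pos: [0.4442, 0.0811, 0.0298]
tcp_rot: [-0.003, 0.709, 0.706, -0.002]
contact_force: [-0.6, -0.7, 0.3]
width: 0.0532
grip_force: 0.0
```

>>> step_arm(rows="0 0 -35 0 0 0 0.3;0 0 -35 0 0 0 0.3;35 12 0 0 0 0 0.5;35 12 0 0 0 0 1;35 12 0 0 0 0 1")

```text
time_s: 7.37
tcp_pos: [0.4849, 0.1868, 0.104]
tcp_rot: [0.001, 0.709, 0.705, 0.001]
contact_force: [0.5, -0.9, 0.5]
width: 0.0845
grip_force: 0.0
```

>>> step_arm(rows="35 12 0 0 0 0 1;35 12 0 0 0 0 1;35 12 0 0 0 0 1;35 12 0 0 0 0 1;34 12 0 0 0 0 1")

```text
time_s: 7.78
tcp_pos: [0.5445, 0.3615, 0.1024]
tcp_rot: [0.0, 0.708, 0.706, 0.0]
contact_force: [0.7, -0.2, 0.1]
width: 0.0854
grip_force: 0.0
```

>>> step_arm(rows="0 0 0 0 0 6.7 1;0 0 0 0 0 6.7 1;0 0 0 0 0 6.7 1;0 0 0 0 0 6.7 1;0 0 0 0 0 6.7 1")

```text
time_s: 8.2
tcp_pos: [0.5442, 0.3596, 0.1023]
tcp_rot: [-0.0, 0.883, 0.469, -0.0]
contact_force: [0.9, 0.5, -0.3]
width: 0.0853
grip_force: 0.0
```

>>> step_arm(rows="0 0 20 0 0 0 1;0 0 20 0 0 0 1;0 0 0 0 0 0 1;0 0 0 0 0 0 1")

```text
time_s: 8.53
tcp_pos: [0.5431, 0.359, 0.0611]
tcp_rot: [-0.0, 0.882, 0.472, -0.002]
contact_force: [0.6, -0.3, 0.2]
width: 0.0854
grip_force: 0.0
```

```bash
python3 - <<'E'
from h import *
state(); snap("wrist","w3"); 
for c in [(.544,.3596,.016)]: print(proj("wrist",c)*1.5625)
E
```

```text
t8.5 [543.0956 358.9681  61.1153] yaw 56.27 tilt 0.19 F [ 0.586  -0.344   0.1732] w 85.4 q [0.3988 0.5224 1.4917 0.     1.1307 0.9874]
[[395.1318 334.918 ]]
```

View pics/w3.png

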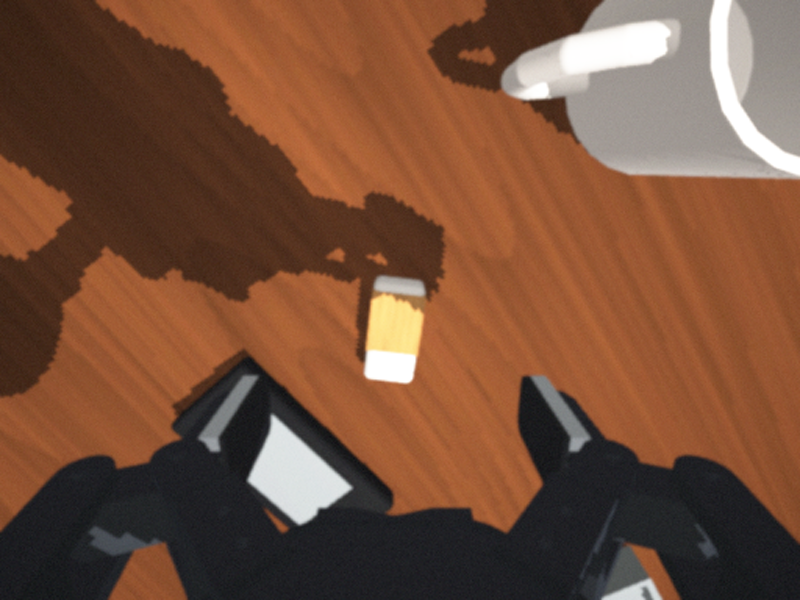

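The eraser is centred at about (395,332), long axis from (400,290) to (390,370). The wide drive is close on the left, so I'll narrow the opening before descending.

```bash
python3 - <<'E'
from h import *
T=np.load("pics/w3.npy"); k=.64
p=ray("wrist",np.array([(374,350),(382,285),(414,352),(425,287),(395,330)])*k,.016,T)[:,:2]; print(p)
for a,b in((0,1),(2,3)): d=p[b]-p[a];print(np.degrees(np.arctan2(d[1],d[0])))
w=ray("wrist",np.array([(248,356),(390,492)])*k,.014,T)-T[:3,3]; print(w@T[:3,:3])
E
```

```text
[[0.5303 0.3587]
 [0.5516 0.3833]
 [0.5457 0.3472]
 [0.5674 0.3716]
 [0.5444 0.3617]]
49.09819539175692
48.30141175341
[[-0.0114 -0.0719  0.0473]
 [-0.0919 -0.0029  0.0474]]
```

>>> step_arm(rows="0 0 20 0 0 6 0.3;0 0 20 0 0 0 0.3;0 0 17 0 0 0 0.3;0 0 0 0 0 0 0.3;0 0 0 0 0 0 -1")

```text
time_s: 9.0
tcp_pos: [0.5444, 0.3595, 0.006]
tcp_rot: [-0.0, 0.905, 0.425, 0.0]
contact_force: [0.5, 0.6, 0.1]
width: 0.0444
grip_force: 0.0
```

>>> step_arm(rows="0 0 0 0 0 0 -1;0 0 0 0 0 0 -1;0 0 0 0 0 0 -1;0 0 0 0 0 0 -1;0 0 0 0 0 0 -1")

```text
time_s: 9.42
tcp_pos: [0.5461, 0.3602, 0.0079]
tcp_rot: [0.0, 0.905, 0.425, 0.002]
contact_force: [0.1, 0.3, 6.2]
width: 0.0228
grip_force: 40.1
```

>>> step_arm(rows="0 0 -35 0 0 0 -1;0 0 -35 0 0 0 -1;0 0 0 0 0 -7 -1;0 0 0 0 0 -7 -1;0 0 0 0 0 -7 -1")

```text
time_s: 9.83
tcp_pos: [0.545, 0.3598, 0.0771]
tcp_rot: [0.0, 0.811, 0.585, 0.001]
contact_force: [-0.9, -0.8, -0.8]
width: 0.0228
grip_force: 39.4
```

>>> step_arm(rows="0 0 0 0 0 -7 -1;0 0 0 0 0 -7 -1;0 0 0 0 0 -4 -1;0 0 0 0 0 0 -1;0 0 0 0 0 0 -1")

```text
time_s: 10.25
tcp_pos: [0.5444, 0.3595, 0.0757]
tcp_rot: [0.0, 0.712, 0.702, 0.0]
contact_force: [0.6, -0.7, -1.3]
width: 0.0229
grip_force: 39.4
```

```bash
python3 - <<'E'
from h import *
state(); go(495,125,72,90)
E
```

```text
t10.2 [544.3774 359.4896  75.7474] yaw 89.15 tilt 0.03 F [ 0.6101 -0.6994 -1.2851] w 22.9 q [0.3988 0.5039 1.4855 0.     1.1516 0.4137]
shift [-235.2008  -45.877     3.6669] turn [ 0.0298 -0.0136 -0.8545]
```

>>> step_arm(rows="-34 -6 0 0 0 0 -1;-34 -7 0 0 0 0 -1;-34 -7 0 0 0 0 -1;-34 -7 0 0 0 0 -1;-34 -7 0 0 0 0 -1")

```text
time_s: 10.67
tcp_pos: [0.5077, 0.1886, 0.0756]
tcp_rot: [0.0, 0.712, 0.702, 0.0]
contact_force: [0.8, -0.6, -1.0]
width: 0.0227
grip_force: 39.4
```

>>> step_arm(rows="-34 -6 0 0 0 0 -1;-31 -6 0 0 0 0 -1;0 0 20 0 0 -1 -1;0 0 20 0 0 0 -1;0 0 20 0 0 0 -1")

```text
time_s: 11.08
tcp_pos: [0.4961, 0.1243, 0.0155]
tcp_rot: [0.001, 0.707, 0.707, 0.001]
contact_force: [-0.3, 0.3, -1.3]
width: 0.0224
grip_force: 39.4
```

>>> step_arm(rows="0 0 0 0 0 0 -1;0 0 0 0 0 0 -0.2;0 0 0 0 0 0 -0.2;0 0 0 0 0 0 -0.2;0 0 0 0 0 0 -0.2")

```text
time_s: 11.5
tcp_pos: [0.4961, 0.1252, 0.0164]
tcp_rot: [0.001, 0.705, 0.709, 0.001]
contact_force: [-0.1, 0.1, 0.9]
width: 0.0344
grip_force: 0.0
```

```bash
python3 - <<'E'
from h import *
state(); go(684,51,120,90)
E
```

```text
t11.5 [496.0502 125.2368  16.4113] yaw 90.27 tilt 0.11 F [-0.1018  0.1427  0.8854] w 34.4 q [0.0107 0.2825 1.9241 0.     0.9332 0.006 ]
shift [ -75.1248  187.7869 -103.2433] turn [ 0.1059 -0.0014  0.2716]
```

>>> step_arm(rows="0 0 -35 0 0 0 -0.1;0 0 -35 0 0 0 0;0 0 -34 0 0 0 1;-15 38 0 0 0 0 1;-15 38 0 0 0 0 1")

```text
time_s: 11.92
tcp_pos: [0.574, 0.096, 0.1248]
tcp_rot: [0.003, 0.705, 0.71, 0.003]
contact_force: [1.1, 0.0, -0.4]
width: 0.0769
grip_force: 0.0
```

>>> step_arm(rows="-15 38 0 0 0 0 1;-15 38 0 0 0 0 1;-15 36 0 0 0 0 1;0 0 0 0 0 0 1;0 0 0 0 0 0 1")

```text
time_s: 12.33
tcp_pos: [0.6847, 0.05, 0.1187]
tcp_rot: [-0.0, 0.706, 0.708, -0.0]
contact_force: [-0.5, 1.3, -0.1]
width: 0.0852
grip_force: 0.0
```

```bash
python3 - <<'E'
from h import *
state(); snap("wrist","w4"); 
E
```

```text
t12.3 [684.6565  49.987  118.6513] yaw 90.18 tilt 0.03 F [-0.4823  1.3272 -0.1363] w 85.2 q [-0.1027  0.5362  1.3482  0.0001  1.2577 -0.1059]
```

View pics/w4.png

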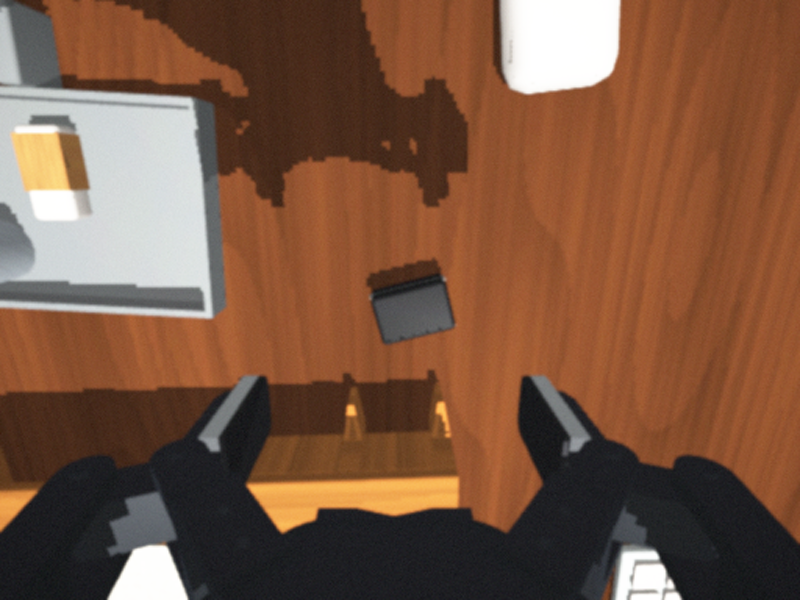

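The card case's top face has corners (373,298), (444,283), (454,328) and (384,343). The eraser in the tray is at (52,170) and part of the tin shows at (15,245).

```bash
python3 - <<'E'
from h import *
T=np.load("pics/w4.npy"); k=.64
p=ray("wrist",np.array([(373,298),(444,283),(454,328),(384,343)])*k,.022,T); print(p[:,:2],p.mean(0))
print(((p-T[:3,3])@T[:3,:3]).mean(0)); d=p[1]-p[0]+p[2]-p[3]; print(np.degrees(np.arctan2(d[1],d[0])),np.linalg.norm(d)/2,np.linalg.norm(p[3]-p[0]))
p=ray("wrist",np.array([(-0,0),(352,410),(442,412),(459,476),(205,99),(214,317)])*k,[.024,.024,.024,.062,.022,.022],T); print(p[:,:2])
E
```

```text
[[0.6719 0.0537]
 [0.7132 0.063 ]
 [0.7203 0.0351]
 [0.6783 0.0252]] [0.6959 0.0442 0.022 ]
[-0.0058  0.0113  0.0966]
12.983850274167285 0.042780597315507374 0.029224023536809834
[[ 0.4946  0.2028]
 [ 0.6579 -0.02  ]
 [ 0.715  -0.0211]
 [ 0.7211 -0.0384]
 [ 0.5867  0.1601]
 [ 0.577   0.0414]]
```

>>> step_arm(rows="-6 11 20 0 0 0 1;0 0 25 0 0 -6.5 1;0 0 25 0 0 -6.5 1;0 0 20 0 0 0 1;0 0 15 0 0 0 1")

```text
time_s: 12.8
tcp_pos: [0.6924, 0.0462, 0.0129]
tcp_rot: [-0.001, 0.62, 0.784, -0.001]
contact_force: [-0.2, 0.2, -0.1]
width: 0.0855
grip_force: 0.0
```

>>> step_arm(rows="0 0 0 0 0 0 1;0 0 0 0 0 0 -1;0 0 0 0 0 0 -1;0 0 0 0 0 0 -1;0 0 0 0 0 0 -1")

```text
time_s: 13.22
tcp_pos: [0.6964, 0.0449, 0.0171]
tcp_rot: [0.002, 0.621, 0.784, 0.001]
contact_force: [-1.2, -0.2, 0.9]
width: 0.0439
grip_force: 40.4
```

>>> step_arm(rows="0 0 0 0 0 0 -1;0 0 0 0 0 0 -1;0 0 -35 0 0 0 -1;0 0 -35 0 0 6.5 -1;0 0 0 0 0 6.5 -1")

```text
time_s: 13.63
tcp_pos: [0.7, 0.0444, 0.0938]
tcp_rot: [0.006, 0.707, 0.707, 0.004]
contact_force: [2.0, -0.3, 1.9]
width: 0.0438
grip_force: 40.9
```

```bash
python3 - <<'E'
from h import *
state(); go(520,78,80,90)
E
```

```text
t13.6 [699.9786  44.4376  93.7793] yaw 89.97 tilt 0.82 F [ 2.0434 -0.259   1.9248] w 43.8 q [-0.1084  0.5882  1.3261  0.      1.213  -0.1078]
shift [  33.4743 -180.176    11.1663] turn [ 0.8153  0.0863 -0.034 ]
```

>>> step_arm(rows="6 -35 0 0 0 0 -1;7 -35 0 0 0 0 -1;7 -35 0 0 0 0 -1;7 -35 0 0 0 0 -1;7 -36 0 0 0 0 -1")

```text
time_s: 14.05
tcp_pos: [0.5172, 0.0783, 0.0847]
tcp_rot: [0.0, 0.706, 0.709, 0.0]
contact_force: [0.3, 0.0, -0.1]
width: 0.044
grip_force: 40.9
```

>>> step_arm(rows="0 0 0 0 0 0 -1;0 0 25 0 0 0 -1;0 0 25 0 0 0 -1;0 0 10 0 0 0 -1;0 0 0 0 0 0 -1")

```text
time_s: 14.47
tcp_pos: [0.5172, 0.0782, 0.0226]
tcp_rot: [-0.001, 0.706, 0.709, -0.001]
contact_force: [-0.3, -0.4, -0.4]
width: 0.044
grip_force: 41.0
```

```bash
python3 - <<'E'
from h import *
state()
E
```

```text
t14.5 [517.2119  78.2339  22.6344] yaw 90.26 tilt 0.19 F [-0.2767 -0.4153 -0.4039] w 44.0 q [-0.0812  0.2996  1.8864  0.0001  0.959  -0.0858]
```

Release, rise, and back off over the fin for a look at the tray.

>>> step_arm(rows="0 0 0 0 0 0 0.3;0 0 0 0 0 0 0.3;0 0 0 0 0 0 0.3;0 0 0 0 0 0 0.3;0 0 -30 0 0 0 0.3")

```text
time_s: 14.88
tcp_pos: [0.5141, 0.0783, 0.0501]
tcp_rot: [-0.004, 0.706, 0.709, -0.003]
contact_force: [0.2, 0.3, -0.5]
width: 0.0558
grip_force: 0.0
```

>>> step_arm(rows="0 0 -35 0 0 0 0;0 0 -35 0 0 0 0;35 -7 0 0 0 0 0;35 -7 0 0 0 0 0;35 -7 0 0 0 0 0")

```text
time_s: 15.3
tcp_pos: [0.4978, 0.184, 0.1262]
tcp_rot: [0.001, 0.706, 0.708, 0.001]
contact_force: [0.6, 1.0, -0.6]
width: 0.0424
grip_force: 0.0
```

>>> step_arm(rows="0 0 -35 0 0 0 0;0 0 -35 0 0 0 0;0 0 0 0 0 0 0;0 0 0 0 0 0 0")

```text
time_s: 15.63
tcp_pos: [0.4989, 0.1836, 0.1976]
tcp_rot: [0.002, 0.705, 0.709, 0.003]
contact_force: [0.3, 0.3, -0.6]
width: 0.0427
grip_force: 0.0
```

```bash
python3 - <<'E'
from h import *
state(); snap("wrist","w5"); 
E
```

```text
t15.6 [498.8818 183.5631 197.6268] yaw 90.30 tilt 0.38 F [ 0.2959  0.2588 -0.626 ] w 42.7 q [ 0.1251  0.0689  1.7623 -0.      1.3037  0.1198]
```

View pics/w5.png

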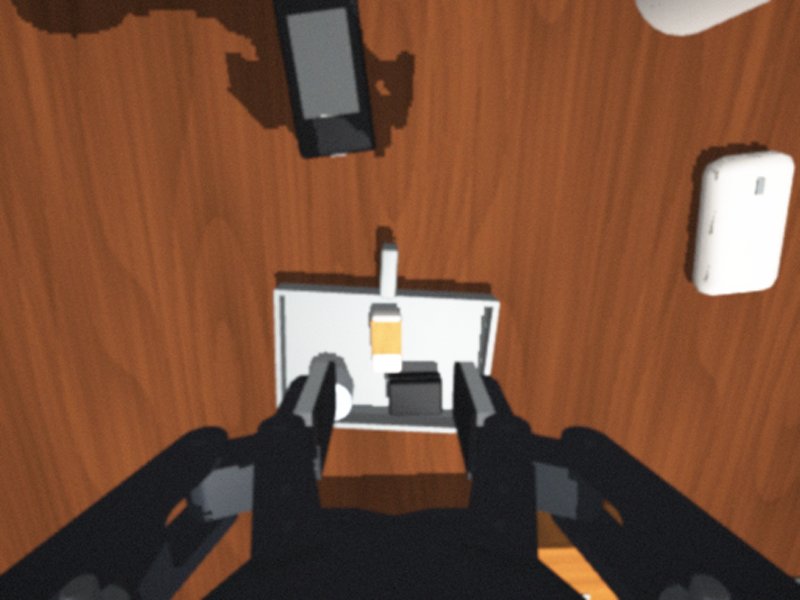

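All three items are in the tray: tin (340,400), eraser (386,340), card case (415,395). The fin top runs from (389,245) to (388,297), and the tray's front corners are (275,287) and (499,299).

```bash
python3 - <<'E'
from h import *
T=np.load("pics/w5.npy"); k=.64
p=ray("wrist",np.array([(390,244),(388,297),(275,287),(499,299),(382,245),(397,245)])*k,[.03,.03,.022,.022,.03,.03],T)[:,:2]; print(p)
for a,b in((0,1),(2,3)): d=p[b]-p[a];print(np.degrees(np.arctan2(d[1],d[0])))
c=(p[2]+p[3])/2; print("front mid",c)
go(496,188,60,87)
E
```

```text
[[0.4965 0.2072]
 [0.4951 0.1667]
 [0.4077 0.172 ]
 [0.582  0.1631]
 [0.4906 0.2065]
 [0.5016 0.2065]]
-91.92792262312364
-2.9243191774654154
front mid [0.4948 0.1675]
shift [  4.8193  -1.8288 135.3929] turn [ 0.1335 -0.0189  3.277 ]
```

```bash
python3 - <<'E'
from h import *
im=cv2.imread("pics/top0.png").astype(float); 
# front/rear deck edges: subpixel location of orange onset along rows
def fit(rows,lo,hi,sgn):
    pts=[]
    for v in rows:
        g=np.diff(im[v,lo:hi,2])*sgn; j=int(g.argmax()); w=np.clip(g[max(0,j-4):j+5],0,None); pts.append((lo+.5+max(0,j-4)+(w*np.arange(len(w))).sum()/w.sum(),v))
    P=ray("top",(np.array(pts)+.5)*.64-.5,.062)[:,:2]
    for _ in range(3):
        c=np.polyfit(P[:,0],P[:,1],1); e=abs(P[:,1]-np.polyval(c,P[:,0])); P=P[e<max(.0025,np.median(e)*2)]
    print("slope deg",np.degrees(np.arctan(c[0])),"y at x=.4,.56,.72",np.polyval(c,[.4,.56,.72]),len(P))
fit(range(240,392,3),395,425,1); fit(range(240,392,3),470,500,-1)
cols=range(420,472,3)
im=im.transpose(1,0,2)
def fit2(lo,hi,sgn):
    pts=[]
    for u in cols:
        g=np.diff(im[u,lo:hi,2])*sgn; pts.append((u,lo+.5+g.argmax()))
    P=ray("top",(np.array(pts)+.5)*.64-.5,.062)[:,:2]; c=np.polyfit(P[:,1],P[:,0],1); print("side slope",np.degrees(np.arctan(c[0])),"x at y=-.045,-.115",np.polyval(c,[-.045,-.115]))
fit2(215,245,1); fit2(385,415,-1)
E
```

```text
slope deg 2.5942280649488874 y at x=.4,.56,.72 [-0.0522 -0.0449 -0.0377] 51
slope deg 2.0172397093471206 y at x=.4,.56,.72 [-0.1905 -0.1849 -0.1792] 50
side slope -3.1323981853530274 x at y=-.045,-.115 [0.7212 0.725 ]
side slope -2.149997051626277 x at y=-.045,-.115 [0.3895 0.3922]
```

>>> step_arm(rows="5 -2 35 0 0 3 0;0 0 35 0 0 0 0;0 0 30 0 0 0 0;0 0 30 0 0 0 0;0 0 30 0 0 0 0")

```text
time_s: 16.1
tcp_pos: [0.4933, 0.1875, 0.0314]
tcp_rot: [-0.001, 0.724, 0.69, -0.001]
contact_force: [0.3, -0.1, -0.3]
width: 0.0424
grip_force: 0.0
```

>>> step_arm(rows="0 0 23 0 0 0 0;0 0 0 0 0 0 0;0 0 0 0 0 0 0")

```text
time_s: 16.35
tcp_pos: [0.4927, 0.1875, 0.0094]
tcp_rot: [-0.002, 0.724, 0.69, -0.002]
contact_force: [0.1, 0.5, 1.3]
width: 0.0425
grip_force: 0.0
```

>>> step_arm(rows="0 0 0 0 0 0 -1;0 0 0 0 0 0 -1;0 0 0 0 0 0 -1;0 0 0 0 0 0 -1;0 0 0 0 0 0 -1", grip_force=60)

```text
time_s: 16.77
tcp_pos: [0.4965, 0.1883, 0.0134]
tcp_rot: [0.001, 0.724, 0.69, 0.001]
contact_force: [-1.3, -0.6, 7.2]
width: 0.0102
grip_force: 61.0
```

>>> step_arm(rows="-4 -1 -1 0 0 -1.5 -1;-8 -2 0 0 0 -1.5 -1;-8 -2 0 0 0 -1 -1;-8 -1 0 0 0 -1 -1;0 0 0 0 0 0 -1")

```text
time_s: 17.18
tcp_pos: [0.4894, 0.1594, 0.0134]
tcp_rot: [0.001, 0.693, 0.721, 0.0]
contact_force: [-1.9, -2.7, 4.8]
width: 0.0103
grip_force: 60.5
```

```bash
python3 - <<'E'
from h import *
state(); snap("wrist","w6"); go(484,140,9,92.3)
E
```

```text
t17.2 [489.4318 159.384   13.4067] yaw 92.27 tilt 0.09 F [-1.9005 -2.7117  4.7927] w 10.3 q [ 0.08    0.2954  1.9153 -0.0005  0.9295  0.0407]
shift [-19.2114  -6.1777   4.3751] turn [ 0.0685  0.0593 -0.052 ]
```

View pics/w6.png

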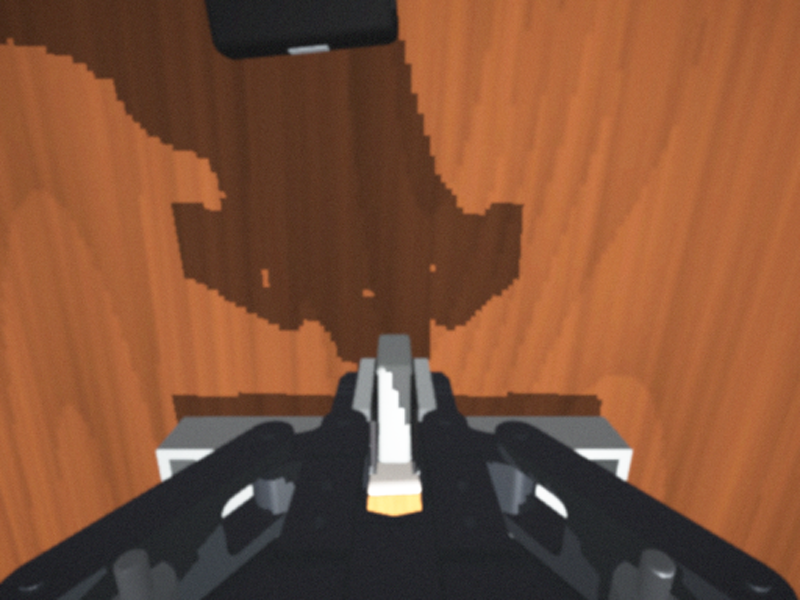

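The fin is gripped squarely: the tray's front wall runs level from 158 to 630 at row 450. Now I'll line it up and push.

>>> step_arm(rows="-8 -3 -1 0 0 0 -1;-11 -3 0 0 0 0 -1;0 0 0 0 0 0 -1;-15 0 0 0 0 0 -1;-15 0 0 0 0 0 -1")

```text
time_s: 17.65
tcp_pos: [0.4847, 0.1111, 0.0134]
tcp_rot: [-0.0, 0.693, 0.721, 0.0]
contact_force: [-0.5, 2.5, 0.6]
width: 0.0104
grip_force: 60.1
```

>>> step_arm(rows="-15 0 0 0 0 0 -1;0 0 0 0 0 0 -1")

```text
time_s: 17.82
tcp_pos: [0.4856, 0.0938, 0.0134]
tcp_rot: [0.001, 0.694, 0.72, -0.0]
contact_force: [-0.5, -3.2, 0.1]
width: 0.0105
grip_force: 60.1
```

```bash
python3 - <<'E'
from h import *
state(); go(490.8,-29.3,12,92.3)
T,im=snap("scene","s1"); cv2.imwrite("pics/s1c.png",cv2.resize(im[110:250,160:370],None,fx=3.8,fy=3.8,interpolation=cv2.INTER_CUBIC))
E
```

```text
t17.8 [485.6472  93.8494  13.4064] yaw 92.15 tilt 0.07 F [-0.4733 -3.2138  0.1318] w 10.5 q [-0.0532  0.2518  1.9706 -0.0015  0.9187 -0.0899]
shift [-123.2542    0.5191    1.5568] turn [ 0.0179  0.0699 -0.1455]
```

View pics/s1c.png

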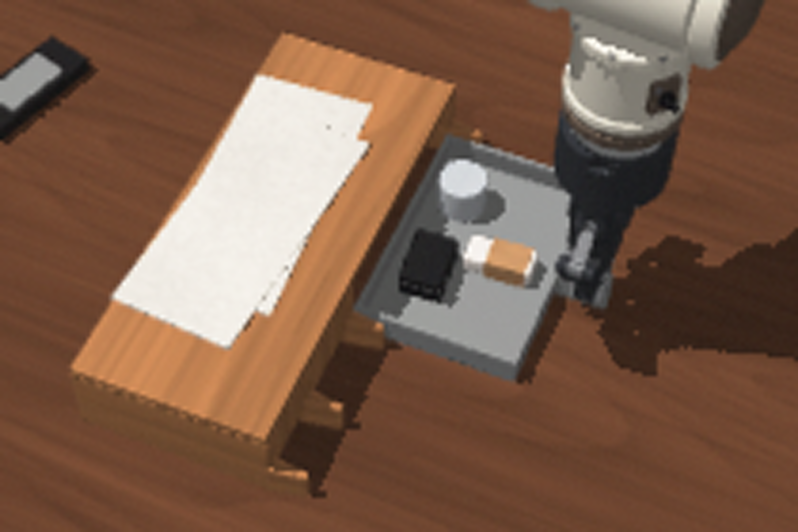

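The tray's leading edge sits between the noses, with the loads inside. I'll push on and watch the force.

>>> step_arm(rows="-10 0 0 0 0 0 -1;-10 0 0 0 0 0 -1;-10 0 0 0 0 0 -1;-10 0 0 0 0 0 -1;-10 0 0 0 0 0 -1")

```text
time_s: 18.28
tcp_pos: [0.4874, 0.0453, 0.0134]
tcp_rot: [-0.0, 0.693, 0.721, 0.0]
contact_force: [-0.4, 3.7, 2.9]
width: 0.0104
grip_force: 60.4
```

>>> step_arm(rows="-10 0 0 0 0 0 -1;-10 0 0 0 0 0 -1;-10 0 0 0 0 0 -1;0 0 0 0 0 0 -1")

```text
time_s: 18.62
tcp_pos: [0.4888, 0.0134, 0.0134]
tcp_rot: [0.001, 0.693, 0.721, -0.001]
contact_force: [-0.3, -2.6, 2.4]
width: 0.0107
grip_force: 60.3
```

```bash
python3 - <<'E'
from h import *
state(); go(490.8,-29.3,12,92.3)
E
```

```text
t18.6 [488.8346  13.4223  13.4099] yaw 92.21 tilt 0.12 F [-0.2704 -2.6411  2.3933] w 10.7 q [-0.219   0.2391  1.9864 -0.0025  0.9153 -0.2561]
shift [-42.7632   0.3156   1.4991] turn [ 0.0161  0.1194 -0.0894]
```

>>> step_arm(rows="-10 0 0 0 0 0 -1;-10 0 0 0 0 0 -1;-10 0 0 0 0 0 -1;-5 0 0 0 0 0 -1;0 0 0 0 0 0 -1")

```text
time_s: 19.03
tcp_pos: [0.4901, -0.0203, 0.0134]
tcp_rot: [0.001, 0.693, 0.721, -0.0]
contact_force: [-1.3, -3.4, 2.9]
width: 0.0106
grip_force: 60.4
```

>>> step_arm(rows="-3 0 0 0 0 0 -1;-3 0 0 0 0 0 -1;0 0 0 0 0 0 -1")

```text
time_s: 19.28
tcp_pos: [0.4902, -0.0248, 0.0134]
tcp_rot: [-0.0, 0.693, 0.721, 0.0]
contact_force: [0.4, 3.0, 5.5]
width: 0.0103
grip_force: 60.7
```

>>> step_arm(rows="-2 0 0 0 0 0 -1;0 0 0 0 0 0 -1;0 0 0 0 0 0 -1")

```text
time_s: 19.53
tcp_pos: [0.4902, -0.0265, 0.0134]
tcp_rot: [-0.0, 0.693, 0.721, 0.0]
contact_force: [-0.9, 3.3, 4.6]
width: 0.0104
grip_force: 60.7
```

>>> step_arm(rows="-2 0 0 0 0 0 -1;-2 0 0 0 0 0 -1;0 0 0 0 0 0 -1")

```text
time_s: 19.78
tcp_pos: [0.4897, -0.0275, 0.0134]
tcp_rot: [-0.003, 0.693, 0.721, 0.002]
contact_force: [-1.6, 17.4, 10.9]
width: 0.0104
grip_force: 61.5
```

>>> step_arm(rows="-2 0 0 0 0 0 -1;0 0 0 0 0 0 -1;0 0 0 0 0 0 -1")

```text
time_s: 20.03
tcp_pos: [0.4897, -0.0275, 0.0134]
tcp_rot: [-0.004, 0.693, 0.721, 0.003]
contact_force: [-0.9, 25.9, 12.7]
width: 0.0105
grip_force: 61.8
```

The tray met the stop, with no travel and 26 N. I'll relax the push and release.

>>> step_arm(rows="4 0 0 0 0 0 -1;0 0 0 0 0 0 -0.2;0 0 0 0 0 0 -0.2;0 0 0 0 0 0 -0.2;0 0 0 0 0 0 -0.2")

```text
time_s: 20.45
tcp_pos: [0.49, -0.0293, 0.013]
tcp_rot: [-0.0, 0.693, 0.721, -0.0]
contact_force: [-0.0, -0.1, 0.7]
width: 0.0341
grip_force: 0.0
```

>>> step_arm(rows="0 0 -30 0 0 0 -0.2;0 0 -35 0 0 0 0;0 0 -35 0 0 0 1;35 0 0 0 0 0 1;35 0 0 0 0 0 1")

```text
time_s: 20.87
tcp_pos: [0.4901, 0.0398, 0.1164]
tcp_rot: [0.003, 0.695, 0.719, 0.002]
contact_force: [0.3, 0.1, -0.6]
width: 0.0769
grip_force: 0.0
```

```bash
python3 - <<'E'
from h import *
state(); go(453,328,130,97)
snap("top","t2")
E
```

```text
t20.9 [490.105   39.7837 116.3872] yaw 92.01 tilt 0.39 F [ 0.287   0.1288 -0.6372] w 76.9 q [-0.1651  0.0616  1.9424 -0.0004  1.1308 -0.2001]
shift [289.3195 -26.8544 -14.2755] turn [ 0.3745  0.1124 -4.9847]
```

View pics/t2.png

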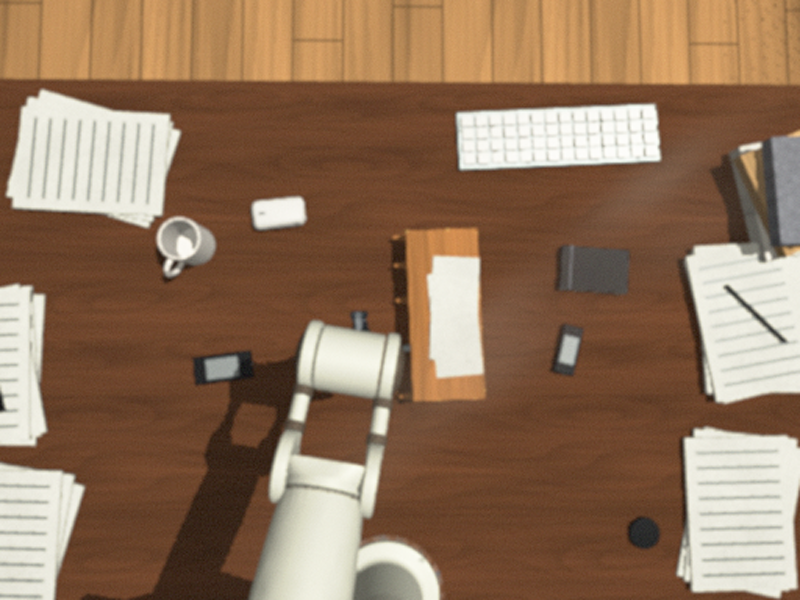

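Nothing else has moved: the wide drive is still at (223,368) and the narrow drive at (568,350), and no sharpener is in sight. On to the wide drive, gripping near its far (+y) end.

>>> step_arm(rows="34 -3 0 0 0 0 1;34 -3 0 0 0 0 1;34 -3 0 0 0 0 1;34 -3 0 0 0 0 1;34 -3 0 0 0 0 1")

```text
time_s: 21.33
tcp_pos: [0.4653, 0.2112, 0.113]
tcp_rot: [0.0, 0.693, 0.721, -0.0]
contact_force: [0.7, 0.3, 0.2]
width: 0.0857
grip_force: 0.0
```

>>> step_arm(rows="34 -3 0 0 0 0 1;34 -3 0 0 0 0 1;34 -3 0 0 0 0 1;34 -3 0 0 0 -5 1;10 -3 0 0 0 0 1")

```text
time_s: 21.75
tcp_pos: [0.4436, 0.3586, 0.1131]
tcp_rot: [-0.0, 0.659, 0.752, 0.001]
contact_force: [0.2, 0.9, -0.3]
width: 0.0857
grip_force: 0.0
```

>>> step_arm(rows="0 0 0 0 0 0 1;0 0 0 0 0 0 1")

```text
time_s: 21.92
tcp_pos: [0.444, 0.3545, 0.1127]
tcp_rot: [0.0, 0.661, 0.751, -0.001]
contact_force: [-0.1, -1.6, -0.1]
width: 0.0854
grip_force: 0.0
```

```bash
python3 - <<'E'
from h import *
state(); snap("wrist","w7"); go(448.7,360.7,30,97.4)
E
```

```text
t21.9 [443.9616 354.469  112.7055] yaw 97.27 tilt 0.09 F [-0.148  -1.582  -0.0926] w 85.4 q [ 0.4616  0.2616  1.7232 -0.0008  1.1581  0.335 ]
shift [ 6.2947  5.3105 82.8209] turn [-0.0481  0.061  -0.1968]
```

View pics/w7.png

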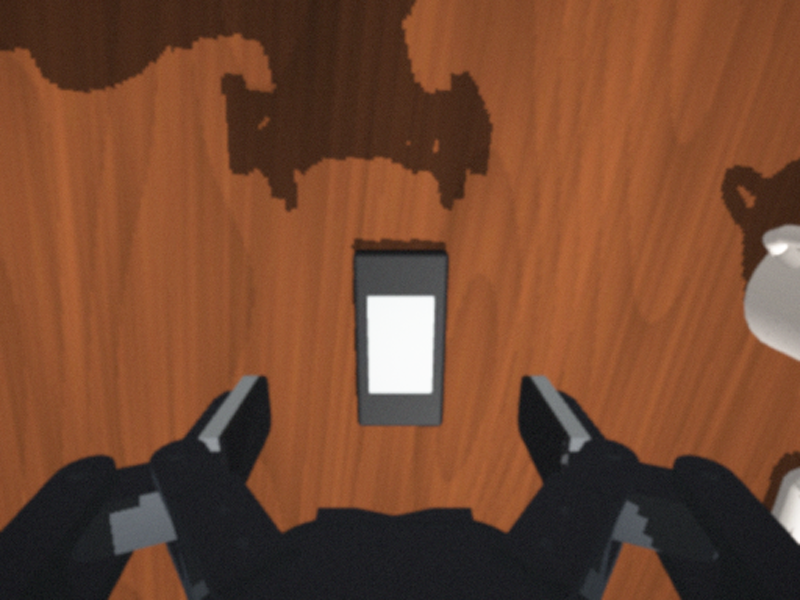

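The drive is aligned with the gripper, corners (355,252), (447,252), (441,424), (361,424).

```bash
python3 - <<'E'
from h import *
T=np.load("pics/w7.npy"); k=.64
p=ray("wrist",np.array([(355,252),(447,252),(441,424),(361,424)])*k,.014,T); print(p[:,:2],p.mean(0))
print(((p-T[:3,3])@T[:3,:3]))
E
```

```text
[[0.4175 0.382 ]
 [0.4698 0.3887]
 [0.4846 0.2763]
 [0.4328 0.2695]] [0.4512 0.3291 0.014 ]
[[ 0.0307 -0.0227  0.0987]
 [ 0.0308  0.0301  0.0986]
 [-0.0826  0.0305  0.0988]
 [-0.0827 -0.0217  0.0988]]
```

>>> step_arm(rows="7 4 30 0 0 0 1;0 0 30 0 0 0 1;0 0 25 0 0 0 1;0 0 15 0 0 0 1;0 0 7 0 0 0 1")

```text
time_s: 22.38
tcp_pos: [0.4459, 0.3597, 0.0034]
tcp_rot: [-0.001, 0.662, 0.75, -0.003]
contact_force: [-0.4, -0.8, -0.1]
width: 0.0855
grip_force: 0.0
```

>>> step_arm(rows="0 0 4 0 0 0 1;0 0 0 0 0 0 1;0 0 0 0 0 0 -1;0 0 0 0 0 0 -1;0 0 0 0 0 0 -1", grip_force=60)

```text
time_s: 22.8
tcp_pos: [0.4486, 0.3632, 0.0043]
tcp_rot: [0.001, 0.661, 0.75, 0.001]
contact_force: [3.0, 1.4, -0.5]
width: 0.0541
grip_force: 62.7
```

>>> step_arm(rows="0 0 0 0 0 0 -1;0 0 0 0 0 0 -1;0 0 0 0 0 0 -1")

```text
time_s: 23.05
tcp_pos: [0.4487, 0.3633, 0.0042]
tcp_rot: [0.001, 0.661, 0.751, 0.002]
contact_force: [-0.2, -0.8, 5.9]
width: 0.0536
grip_force: 63.6
```

>>> step_arm(rows="0 0 -20 0 0 0 -1;0 0 -10 0 0 5 -1;0 0 0 0 0 0 -1;0 0 0 0 0 0 -1")

```text
time_s: 23.38
tcp_pos: [0.4477, 0.3629, 0.0329]
tcp_rot: [0.0, 0.692, 0.722, 0.001]
contact_force: [0.3, -0.2, -0.8]
width: 0.0538
grip_force: 63.7
```

```bash
python3 - <<'E'
from h import *
state(); go(617.7,88,34,92.3)
E
```

```text
t23.4 [447.7231 362.9422  32.9021] yaw 92.40 tilt 0.10 F [ 0.3101 -0.1839 -0.762 ] w 53.8 q [ 0.4716  0.3951  1.7346 -0.      1.0102  0.4298]
shift [-281.8045  158.3403   -1.0491] turn [ 0.088  -0.0396  0.0951]
```

>>> step_arm(rows="-28 16 0 0 0 0 -1;-28 16 0 0 0 0 -1;-28 16 0 0 0 0 -1;-28 16 0 0 0 0 -1;-28 16 0 0 0 0 -1")

```text
time_s: 23.8
tcp_pos: [0.5323, 0.2245, 0.031]
tcp_rot: [-0.001, 0.692, 0.722, -0.001]
contact_force: [0.0, 1.0, -1.3]
width: 0.0539
grip_force: 63.6
```

>>> step_arm(rows="-28 16 0 0 0 0 -1;-28 16 0 0 0 0 -1;-28 16 0 0 0 0 -1;-28 15 0 0 0 0 -1;-28 15 0 0 0 0 -1")

```text
time_s: 24.22
tcp_pos: [0.6158, 0.0877, 0.0309]
tcp_rot: [-0.001, 0.692, 0.722, -0.001]
contact_force: [-0.2, -0.3, -2.0]
width: 0.0537
grip_force: 63.6
```

>>> step_arm(rows="0 0 0 0 0 0 -1;0 0 0 0 0 0 -1;0 0 10 0 0 0 -1;0 0 10 0 0 0 -1;0 0 5 0 0 0 -1")

```text
time_s: 24.63
tcp_pos: [0.6138, 0.0904, 0.0044]
tcp_rot: [-0.002, 0.692, 0.722, -0.001]
contact_force: [-0.5, 0.4, -0.1]
width: 0.0537
grip_force: 63.8
```

```bash
python3 - <<'E'
from h import *
state(); go(617.7,88,6,92.3)
T,im=snap("wrist","w8")
T,im=snap("scene","s3"); cv2.imwrite("pics/s3c.png",cv2.resize(im[150:270,180:330],None,fx=5,fy=5,interpolation=cv2.INTER_CUBIC))
E
```

```text
t24.6 [613.7838  90.3793   4.4454] yaw 92.39 tilt 0.25 F [-0.5067  0.4424 -0.1399] w 53.7 q [-0.0484  0.5389  1.5993  0.0002  1.0077 -0.0901]
shift [-2.5395  3.8071 -1.5723] turn [-0.246  -0.0306  0.0856]
```

View pics/s3c.png

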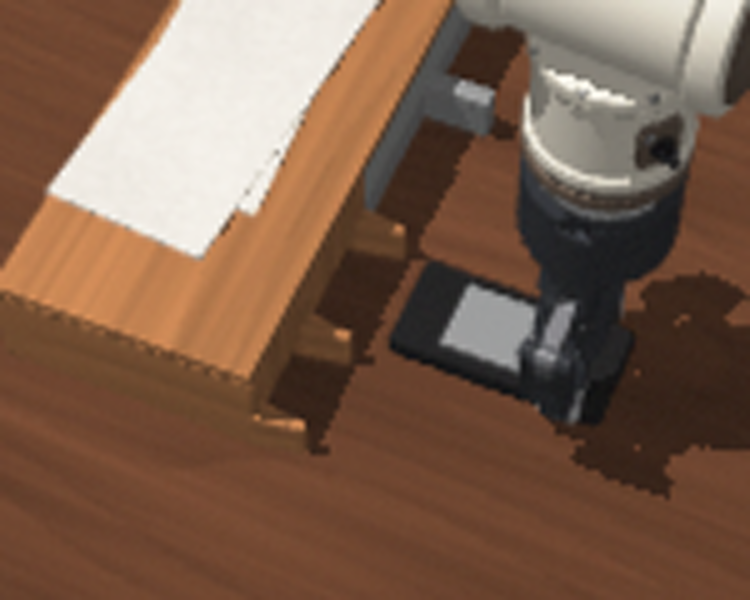

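```bash
python3 - <<'E'
from h import *
c=lambda u,v:(180+(u+.5)/5-.5,150+(v+.5)/5-.5)
p=ray("scene",[c(403,232),c(350,338),c(304,425),c(430,263),c(392,345),c(256,378)],[.024,.024,.024,.014,.007,.062])[:,:2]; print(p)
# predictions
o=np.array([.5555,-.0447]);a=np.radians(-87.7);X=np.array([np.cos(a),np.sin(a)]);Y=np.array([-X[1],X[0]])
for y in(32,103,160): print(y,o-.025*X+Y*y/1e3)
print("deck corner",o+Y*.166)
T=pose(); print("drive front centre", T[:2,3]-T[:2,0]*(.0343+.058))
E
```

```text
[[ 0.5869 -0.0209]
 [ 0.6577 -0.0175]
 [ 0.7129 -0.0159]
 [ 0.5924 -0.0028]
 [ 0.6426 -0.0011]
 [ 0.7191 -0.0372]]
32 [ 0.5865 -0.0184]
103 [ 0.6574 -0.0156]
160 [ 0.7144 -0.0133]
deck corner [ 0.7214 -0.038 ]
drive front centre [ 0.6183 -0.002 ]
```

The nose tips match the model within 2–3 mm, and the drive needs about 3.5 mm in +x. I'll correct that and insert.

>>> step_arm(rows="0 3.5 -1 0 0 0 -1;-10 0 0 0 0 0 -1;-10 0 0 0 0 0 -1;-5 0 0 0 0 0 -1;0 0 0 0 0 0 -1")

```text
time_s: 25.15
tcp_pos: [0.621, 0.0625, 0.0085]
tcp_rot: [0.0, 0.694, 0.72, -0.0]
contact_force: [-0.3, 0.0, -1.3]
width: 0.0539
grip_force: 63.7
```

>>> step_arm(rows="-8 0 0 0 0 0 -1;-8 0 0 0 0 0 -1;-8 0 0 0 0 0 -1;0 0 0 0 0 0 -1")

```text
time_s: 25.48
tcp_pos: [0.6219, 0.0384, 0.0084]
tcp_rot: [0.0, 0.693, 0.72, -0.0]
contact_force: [0.2, 0.0, -1.2]
width: 0.0537
grip_force: 63.7
```

```bash
python3 - <<'E'
from h import *
state(); go(620.8,10,6,92.3)
E
```

```text
t25.5 [621.9048  38.4309   8.4185] yaw 92.19 tilt 0.04 F [ 0.2478  0.0396 -1.2394] w 53.7 q [-0.1316  0.5354  1.5949 -0.0007  1.011  -0.1695]
shift [-28.3664  -2.1902   2.4354] turn [ 0.0153  0.0355 -0.1117]
```

>>> step_arm(rows="0 0 3 0 0 0 -1;0 0 0 0 0 0 -1;-8 0 0 0 0 0 -1;-4 0 0 0 0 0 -1;0 0 0 0 0 0 -1")

```text
time_s: 25.9
tcp_pos: [0.6223, 0.0274, 0.0054]
tcp_rot: [0.0, 0.693, 0.721, -0.0]
contact_force: [0.4, -0.2, -1.5]
width: 0.0541
grip_force: 63.7
```

>>> step_arm(rows="-6 0 0 0 0 0 -1;-6 0 0 0 0 0 -1;0 0 0 0 0 0 -1")

```text
time_s: 26.15
tcp_pos: [0.6228, 0.015, 0.0054]
tcp_rot: [0.0, 0.693, 0.721, -0.0]
contact_force: [0.2, 0.0, -0.8]
width: 0.054
grip_force: 63.7
```

```bash
python3 - <<'E'
from h import *
state(); T,im=snap("scene","s4"); cv2.imwrite("pics/s4c.png",cv2.resize(im[150:270,180:330],None,fx=5,fy=5,interpolation=cv2.INTER_CUBIC))
E
```

```text
t26.1 [622.8079  15.034    5.3966] yaw 92.22 tilt 0.03 F [ 0.2149  0.0473 -0.8283] w 54.0 q [-0.1693  0.54    1.5954 -0.0005  1.0059 -0.2078]
```

View pics/s4c.png

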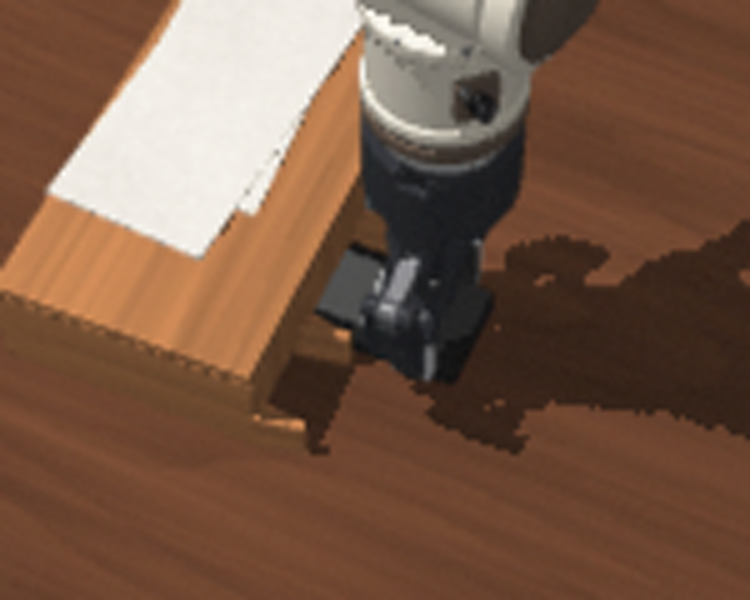

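The drive is in the slot. I'll release it, go behind its end, and push with closed fingers.

>>> step_arm(rows="0 0 0 0 0 0 1;0 0 0 0 0 0 1;0 0 0 0 0 0 1;0 0 0 0 0 0 1;0 0 -20 0 0 0 1")

```text
time_s: 26.62
tcp_pos: [0.6193, 0.017, 0.0216]
tcp_rot: [-0.003, 0.693, 0.721, -0.002]
contact_force: [-0.6, 0.2, -0.7]
width: 0.0856
grip_force: 0.0
```

>>> step_arm(rows="0 0 -30 0 0 0 -1;35 0 0 0 0 0 -1;30 0 0 0 0 0 -1;0 0 0 0 0 0 -1;0 0 0 0 0 0 -1")

```text
time_s: 27.03
tcp_pos: [0.6198, 0.0828, 0.0554]
tcp_rot: [0.0, 0.692, 0.722, -0.0]
contact_force: [-0.2, -0.3, 0.0]
width: 0.0255
grip_force: 0.0
```

>>> step_arm(rows="0 0 0 0 0 0 -1;0 0 20 0 0 0 -1;0 0 20 0 0 0 -1;0 0 8 0 0 0 -1;0 0 0 0 0 0 -1")

```text
time_s: 27.45
tcp_pos: [0.6178, 0.0804, 0.0045]
tcp_rot: [-0.002, 0.693, 0.721, -0.002]
contact_force: [-1.3, 0.1, 0.1]
width: -0.0002
grip_force: 0.0
```

```bash
python3 - <<'E'
from h import *
state(); T,im=snap("wrist","w9"); cv2.imwrite("pics/w9.png",im)
E
```

```text
t27.4 [617.7739  80.3968   4.4881] yaw 92.20 tilt 0.32 F [-1.3229  0.0761  0.1403] w -0.2 q [-0.0642  0.5451  1.59   -0.0002  1.012  -0.1025]
```

View pics/w9.png

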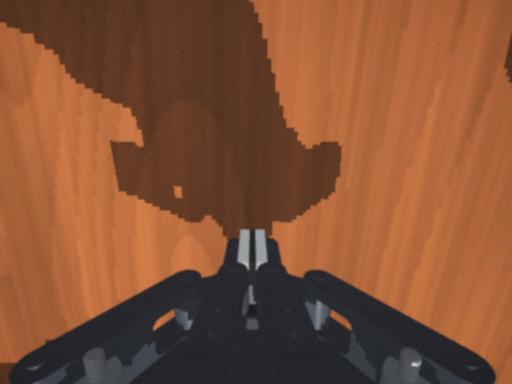

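The closed fingers are clear of everything. That was my last picture view, so from here I'll measure by script. Pushing now.

>>> step_arm(rows="-10 3 -1 0 0 0 -1;-10 0 0 0 0 0 -1;-10 0 0 0 0 0 -1;-8 0 0 0 0 0 -1;0 0 0 0 0 0 -1")

```text
time_s: 27.92
tcp_pos: [0.6253, 0.0411, 0.0091]
tcp_rot: [0.001, 0.694, 0.72, 0.0]
contact_force: [0.5, 0.5, -0.5]
width: -0.0001
grip_force: 0.0
```

>>> step_arm(rows="-8 0 0 0 0 0 -1;-8 0 0 0 0 0 -1;-8 0 0 0 0 0 -1;-4 0 0 0 0 0 -1;0 0 0 0 0 0 -1")

```text
time_s: 28.33
tcp_pos: [0.6258, 0.0142, 0.0083]
tcp_rot: [0.0, 0.693, 0.721, -0.0]
contact_force: [-0.5, 0.5, 0.4]
width: 0.0003
grip_force: 0.0
```

>>> step_arm(rows="-3 0 0 0 0 0 -1;-3 0 0 0 0 0 -1;0 0 0 0 0 0 -1")

```text
time_s: 28.58
tcp_pos: [0.6258, 0.0091, 0.0082]
tcp_rot: [0.0, 0.693, 0.721, -0.0]
contact_force: [-0.1, -0.0, -0.7]
width: -0.0001
grip_force: 0.0
```

>>> step_arm(rows="-3 -2 0 0 0 0 -1;-3 -1 0 0 0 0 -1;0 0 0 0 0 0 -1")

```text
time_s: 28.83
tcp_pos: [0.6229, 0.0029, 0.0082]
tcp_rot: [-0.0, 0.693, 0.721, -0.0]
contact_force: [-0.6, -0.1, -0.3]
width: -0.0003
grip_force: 0.0
```

>>> step_arm(rows="-2 0 0 0 0 0 -1;-2 0 0 0 0 0 -1;0 0 0 0 0 0 -1")

```text
time_s: 29.08
tcp_pos: [0.6233, -0.0011, 0.0083]
tcp_rot: [0.0, 0.693, 0.721, -0.0]
contact_force: [0.3, 0.8, 0.5]
width: -0.0
grip_force: 0.0
```

>>> step_arm(rows="-2 0 0 0 0 0 -1;-2 0 0 0 0 0 -1;0 0 0 0 0 0 -1")

```text
time_s: 29.33
tcp_pos: [0.6237, -0.0026, 0.0083]
tcp_rot: [-0.001, 0.693, 0.721, 0.002]
contact_force: [1.3, 9.6, 0.0]
width: -0.0002
grip_force: 4.3
```

>>> step_arm(rows="-2 0 0 0 0 0 -1;0 0 0 0 0 0 -1;0 0 0 0 0 0 -1")

```text
time_s: 29.58
tcp_pos: [0.6238, -0.0027, 0.0083]
tcp_rot: [-0.002, 0.693, 0.721, 0.003]
contact_force: [1.4, 14.3, 1.2]
width: 0.0
grip_force: 7.1
```

>>> step_arm(rows="10 0 0 0 0 0 -1;30 0 0 0 0 0 -1;0 0 -35 0 0 0 -1;0 0 -35 0 0 0 0;0 0 -35 0 0 0 1")

```text
time_s: 30.0
tcp_pos: [0.6211, 0.0338, 0.1138]
tcp_rot: [-0.001, 0.693, 0.721, -0.001]
contact_force: [0.6, 0.1, 0.4]
width: 0.023
grip_force: 0.0
```

>>> step_arm(rows="0 0 -35 0 0 0 1;0 0 -35 0 0 0 1;0 0 -35 0 0 0 1;-30 -20 0 0 0 0 1;-33 -20 0 0 0 0 1")

```text
time_s: 30.42
tcp_pos: [0.5862, -0.0312, 0.2221]
tcp_rot: [0.003, 0.692, 0.722, 0.002]
contact_force: [0.9, -0.3, -0.5]
width: 0.0828
grip_force: 0.0
```

```bash
python3 - <<'E'
from h import *
state()
im=viewer.camera("top"); cv2.imwrite("pics/top5.png",im); im0=cv2.imread("pics/t2_raw.png")
# narrow drive: dark blob near (568,350)*.64
def seg(i):
    h=i[190:260,335:400]; g=h.max(2); m=((g<75)|((h.max(2).astype(int)-h.min(2)<25)))  .astype(np.uint8)
    n,l,s,c=cv2.connectedComponentsWithStats(m); k=1+s[1:,4].argmax(); print(s[k],c[k]+[335,190])
    p=np.argwhere(l==k)[:,::-1].astype(np.float32)+[335,190]; r_=cv2.minAreaRect(p.astype(np.float32)); b=cv2.boxPoints(r_); w=ray("top",b,.012)[:,:2]; print(w, w.mean(0))
    d=[w[1]-w[0],w[2]-w[1]]; d=max(d,key=np.linalg.norm); print("len",np.linalg.norm(d),"ang",np.degrees(np.arctan2(d[1],d[0])))
seg(im0); seg(im)
go(488,-350,250,78)
E
```

```text
t30.4 [586.2254 -31.1762 222.0593] yaw 92.48 tilt 0.42 F [ 0.9289 -0.3264 -0.5325] w 82.8 q [-0.2585  0.1905  1.5791 -0.0005  1.3647 -0.3017]
[ 17  18  21  32 452] [362.323  223.7721]
[[ 0.4443 -0.3311]
 [ 0.5394 -0.3566]
 [ 0.5278 -0.403 ]
 [ 0.4328 -0.3772]] [ 0.4861 -0.367 ]
len 0.0984863729582687 ang -15.026213029967098
[ 18  18  20  32 454] [362.3612 223.6872]
[[ 0.4441 -0.3318]
 [ 0.5399 -0.3576]
 [ 0.5286 -0.4032]
 [ 0.4328 -0.3772]] [ 0.4864 -0.3675]
len 0.09926025045292092 ang -15.028721550264859
shift [-308.762  -105.9606  -28.4077] turn [ 0.0251  0.3334 14.175 ]
```

>>> step_arm(rows="-32 -14 0 0 0 0 1;-32 -14 0 0 0 0 1;-32 -14 0 0 0 0 1;-32 -14 0 0 0 0 1;-32 -14 0 0 0 0 1")

```text
time_s: 30.88
tcp_pos: [0.5199, -0.1954, 0.2183]
tcp_rot: [0.0, 0.693, 0.721, -0.0]
contact_force: [0.3, -0.4, -0.5]
width: 0.0855
grip_force: 0.0
```

>>> step_arm(rows="-32 -14 0 0 0 0 1;-32 -14 0 0 0 0 1;-32 -14 0 0 0 0 1;-32 -14 0 0 0 0 1;-32 -14 0 0 0 0 1")

```text
time_s: 31.3
tcp_pos: [0.4561, -0.3581, 0.2183]
tcp_rot: [-0.0, 0.693, 0.721, -0.0]
contact_force: [0.8, 0.5, 0.9]
width: 0.0858
grip_force: 0.0
```

>>> step_arm(rows="0 0 20 0 0 -6.6 1;0 0 20 0 0 -6.6 1;0 0 20 0 0 -6.6 1;0 0 20 0 0 -6.6 1;0 0 20 0 0 -6.6 1")

```text
time_s: 31.72
tcp_pos: [0.4569, -0.3567, 0.1173]
tcp_rot: [-0.0, 0.457, 0.889, -0.0]
contact_force: [-0.4, -0.5, 0.1]
width: 0.0851
grip_force: 0.0
```

>>> step_arm(rows="0 0 0 0 0 -6.6 1;0 0 0 0 0 -6.6 1;0 0 0 0 0 -6.6 1;0 0 0 0 0 -6.6 1;0 0 0 0 0 -6.6 1")

```text
time_s: 32.13
tcp_pos: [0.457, -0.3566, 0.1181]
tcp_rot: [-0.0, 0.186, 0.983, -0.0]
contact_force: [-0.8, -0.3, 0.9]
width: 0.0855
grip_force: 0.0
```

>>> step_arm(rows="0 0 0 0 0 -6.6 1;0 0 0 0 0 0 1;0 0 0 0 0 0 1")

```text
time_s: 32.38
tcp_pos: [0.4571, -0.3566, 0.1182]
tcp_rot: [-0.0, 0.133, 0.991, -0.0]
contact_force: [-0.7, -0.5, -0.4]
width: 0.0853
grip_force: 0.0
```

```bash
cat >> h.py <<'E'
def drive(T,im,z=.014,thr=70,box=(130,310)):
    g=im.max(2); c=im.astype(int); sat=c.max(2)-c.min(2)
    m=((sat<28)).astype(np.uint8); m[:box[0]]*=1; 
    n,l,s,ce=cv2.connectedComponentsWithStats(m)
    for k in range(1,n):
        if s[k,4]>800:
            cnt=cv2.findContours((l==k).astype(np.uint8),cv2.RETR_EXTERNAL,cv2.CHAIN_APPROX_NONE)[0][0]
            rc=cv2.minAreaRect(cnt); b=cv2.boxPoints(rc); w=ray("wrist",b,z,T); t=(w-T[:3,3])@T[:3,:3]*1e3
            e=[t[1]-t[0],t[2]-t[1]]; e.sort(key=np.linalg.norm)
            a=np.degrees(np.arctan2(e[1][1],e[1][0])); print("area",s[k,4],"px",ce[k],"size",np.linalg.norm(e[1]),np.linalg.norm(e[0]),"fill %.2f"%(s[k,4]/(rc[1][0]*rc[1][1])),"ctr tool",t.mean(0),"world",w.mean(0),"axis in tool",(a+90)%180-90)
E
python3 - <<'E'
from h import *
state(); T,im=snap("wrist","w10"); drive(T,im)
print(proj("wrist",(.486,-.367,.014)))
E
```

```text
t32.4 [ 457.1235 -356.5816  118.2401] yaw 164.69 tilt 0.02 F [-0.6913 -0.4733 -0.3857] w 85.3 q [-0.8706  0.2815  1.6867 -0.0005  1.1735 -2.1739]
area 46458 px [278.3003 320.7842] size 448.8657691660123 317.5561394870168 fill 0.35 ctr tool [-88.5077   4.5224 104.21  ] world [ 0.5436 -0.3756  0.014 ] axis in tool 89.93564923932715
area 3943 px [245.3921 216.7791] size 100.21121599592917 40.69766697154706 fill 0.94 ctr tool [-28.6985  -6.936  104.2327] world [ 0.4829 -0.3709  0.014 ] axis in tool -0.9321786115423834
[[248.6032 221.9196]]
```

The script finds the narrow drive as a 100 x 41 mm blob, centre (-29,-7) mm in tool axes and aligned within 1°.

>>> step_arm(rows="-2 -7 30 0 0 -1 1;0 0 30 0 0 0 1;0 0 30 0 0 0 1;0 0 15 0 0 0 1;0 0 9 0 0 0 1")

```text
time_s: 32.85
tcp_pos: [0.4559, -0.3622, 0.0013]
tcp_rot: [-0.002, 0.124, 0.992, 0.002]
contact_force: [0.5, 0.5, -0.3]
width: 0.0854
grip_force: 0.0
```

>>> step_arm(rows="0 0 0 0 0 0 1;0 0 0 0 0 0 1;0 0 0 0 0 0 -1;0 0 0 0 0 0 -1;0 0 0 0 0 0 -1", grip_force=60)

```text
time_s: 33.27
tcp_pos: [0.4581, -0.3647, 0.0058]
tcp_rot: [0.001, 0.123, 0.992, -0.001]
contact_force: [-0.5, -0.3, 0.3]
width: 0.0511
grip_force: 0.0
```

>>> step_arm(rows="0 0 0 0 0 0 -1;0 0 0 0 0 0 -1;0 0 0 0 0 0 -1")

```text
time_s: 33.52
tcp_pos: [0.4582, -0.3648, 0.0058]
tcp_rot: [0.001, 0.123, 0.992, -0.001]
contact_force: [-1.4, 0.1, 5.6]
width: 0.0399
grip_force: 61.1
```

>>> step_arm(rows="0 0 -30 0 0 0 -1;0 0 -30 0 0 0 -1;0 0 -30 0 0 0 -1;0 0 -30 0 0 0 -1;0 0 0 0 0 0 -1")

```text
time_s: 33.93
tcp_pos: [0.4602, -0.3671, 0.1315]
tcp_rot: [0.004, 0.123, 0.992, -0.004]
contact_force: [0.2, -0.5, -0.4]
width: 0.0393
grip_force: 61.2
```

```bash
python3 - <<'E'
from h import *
state(); T,im=snap("wrist","w11"); drive(T,im,T[2,3]+.01)
E
```

```text
t33.9 [ 460.2246 -367.0787  131.5476] yaw 165.88 tilt 0.69 F [ 0.1684 -0.51   -0.3834] w 39.3 q [-0.8784  0.278   1.6623  0.      1.1892 -2.2027]
area 6062 px [498.0233 229.6565] size 145.1967261721119 15.250974049627029 fill 0.79 ctr tool [  1.5979 132.4068 -10.9574] world [ 0.4909 -0.2382  0.1415] axis in tool -16.088757026684135
area 51399 px [234.5383 320.2754] size 264.74726663682713 125.57019954180998 fill 0.58 ctr tool [-34.7903   1.735   -9.6737] world [ 0.4943 -0.3738  0.1415] axis in tool 89.78124147213273
```

>>> step_arm(rows="0 0 0 0 0 6.7 -1;0 0 0 0 0 6.7 -1;0 0 0 0 0 6.7 -1;0 0 0 0 0 6.7 -1;0 0 0 0 0 6.7 -1")

```text
time_s: 34.4
tcp_pos: [0.4564, -0.3627, 0.1221]
tcp_rot: [-0.002, 0.406, 0.914, 0.001]
contact_force: [0.6, 0.2, -1.3]
width: 0.0398
grip_force: 61.2
```

>>> step_arm(rows="0 0 0 0 0 6.7 -1;0 0 0 0 0 6.7 -1;0 0 0 0 0 6.7 -1;0 0 0 0 0 6.7 -1;0 0 0 0 0 6.7 -1")

```text
time_s: 34.82
tcp_pos: [0.4565, -0.3627, 0.1221]
tcp_rot: [-0.002, 0.653, 0.758, 0.0]
contact_force: [-0.2, 0.8, -1.9]
width: 0.0402
grip_force: 61.2
```

>>> step_arm(rows="0 0 0 0 0 6.2 -1;0 0 0 0 0 0 -1;0 0 0 0 0 0 -1")

```text
time_s: 35.07
tcp_pos: [0.4567, -0.363, 0.1227]
tcp_rot: [-0.001, 0.689, 0.724, 0.0]
contact_force: [-0.8, -0.0, -0.3]
width: 0.04
grip_force: 61.2
```

```bash
python3 - <<'E'
from h import *
state(); go(682.4,73,125,92.3)
E
```

```text
t35.1 [ 456.6796 -362.9956  122.7209] yaw 92.84 tilt 0.16 F [-0.7999 -0.0316 -0.3123] w 40.0 q [-0.8786  0.2865  1.6709  0.      1.187  -0.9282]
shift [424.2781 247.0468  -1.739 ] turn [-0.0948 -0.1274  0.5406]
```

>>> step_arm(rows="28 16 0 0 0 0 -1;28 17 0 0 0 0 -1;28 16 0 0 0 0 -1;28 17 0 0 0 0 -1;28 16 0 0 0 0 -1")

```text
time_s: 35.48
tcp_pos: [0.5329, -0.2185, 0.1236]
tcp_rot: [-0.001, 0.689, 0.724, -0.0]
contact_force: [-0.2, -0.4, -0.3]
width: 0.04
grip_force: 61.2
```

>>> step_arm(rows="28 16 0 0 0 0 -1;28 17 0 0 0 0 -1;28 16 0 0 0 0 -1;28 17 0 0 0 0 -1;28 16 0 0 0 0 -1")

```text
time_s: 35.9
tcp_pos: [0.6083, -0.0748, 0.1236]
tcp_rot: [-0.0, 0.689, 0.724, -0.0]
contact_force: [0.8, 0.1, -1.4]
width: 0.04
grip_force: 61.2
```

>>> step_arm(rows="28 16 0 0 0 0 -1;28 17 0 0 0 0 -1;28 16 0 0 0 0 -1;28 17 0 0 0 0 -1;32 16 0 0 0 0.5 -1")

```text
time_s: 36.32
tcp_pos: [0.6836, 0.0722, 0.1233]
tcp_rot: [-0.0, 0.693, 0.721, -0.0]
contact_force: [-0.1, -0.9, -0.8]
width: 0.0398
grip_force: 61.2
```

>>> step_arm(rows="0 0 0 0 0 0 -1;0 0 0 0 0 0 -1")

```text
time_s: 36.48
tcp_pos: [0.6831, 0.073, 0.1231]
tcp_rot: [-0.001, 0.692, 0.722, -0.0]
contact_force: [-0.3, -1.1, -1.1]
width: 0.0398
grip_force: 61.2
```

```bash
python3 - <<'E'
from h import *
state(); go(682.4,73,7,92.3)
E
```

```text
t36.5 [683.0592  72.9855 123.1255] yaw 92.48 tilt 0.08 F [-0.2973 -1.0608 -1.1084] w 39.8 q [-0.069   0.5335  1.3427 -0.0001  1.2668 -0.1123]
shift [  0.0342  -0.4899 116.1263] turn [-0.0829 -0.0042  0.1833]
```

>>> step_arm(rows="0 0 30 0 0 0 -1;0 0 30 0 0 0 -1;0 0 30 0 0 0 -1;0 0 20 0 0 0 -1;0 0 6 0 0 0 -1")

```text
time_s: 36.9
tcp_pos: [0.6797, 0.0698, 0.0054]
tcp_rot: [-0.003, 0.693, 0.721, -0.003]
contact_force: [-10.6, 0.9, 20.8]
width: 0.0401
grip_force: 65.7
```

>>> step_arm(rows="0 0 0 0 0 0 -1;0 0 0 0 0 0 -1")

```text
time_s: 37.07
tcp_pos: [0.6831, 0.0699, 0.0082]
tcp_rot: [-0.0, 0.694, 0.72, -0.0]
contact_force: [0.1, -0.3, -0.6]
width: 0.0405
grip_force: 63.4
```

```bash
python3 - <<'E'
from h import *
state(); im=viewer.camera("scene"); cv2.imwrite("pics/s5_raw.png",im)
T=pose()
# predicted drive top corners; ahead half only
f=T[:2,3]-T[:2,0]*.0755; m=T[:2,3]-T[:2,0]*.04; h=T[:2,1]*.021
P=np.array([[*(f-h),.014],[*(f+h),.014],[*(m+h),.014],[*(m-h),.014]]); print("pred px",proj("scene",P).round(1).tolist())
dark=(im.max(2)<60)
# front edge: scan rays along drive axis at lateral offsets, find dark onset, at z=.014
for lat in(-.015,0,.015):
    q=[[*(T[:2,3]-T[:2,0]*s+T[:2,1]*lat),.014] for s in np.arange(.05,.1,.001)]
    uv=proj("scene",q); v=cv2.remap(im.max(2),uv[:,0].astype(np.float32)[:,None],uv[:,1].astype(np.float32)[:,None],1)[:,0]; print("lat",lat,v.tolist())
for s in(.05,.06,.07):
    q=[[*(T[:2,3]-T[:2,0]*s+T[:2,1]*l),.014] for l in np.arange(-.034,.035,.002)]
    uv=proj("scene",q); v=cv2.remap(im.max(2),uv[:,0].astype(np.float32)[:,None],uv[:,1].astype(np.float32)[:,None],1)[:,0]; print("s",s,v.tolist())
E
```

```text
t37.1 [683.0556  69.9424   8.2443] yaw 92.17 tilt 0.03 F [ 0.0698 -0.3445 -0.6368] w 40.5 q [-0.0733  0.673   1.3868 -0.0004  1.0822 -0.1111]
pred px [[252.4, 223.3], [245.6, 236.6], [258.9, 241.5], [265.4, 228.0]]
lat -0.015 [139, 142, 147, 149, 149, 136, 128, 123, 109, 82, 57, 45, 40, 37, 37, 37, 36, 36, 36, 36, 37, 37, 36, 37, 37, 38, 38, 38, 40, 41, 44, 48, 52, 53, 54, 55, 55, 56, 55, 56, 56, 55, 56, 56, 57, 58, 58, 58, 58, 59]
lat 0 [158, 157, 157, 157, 157, 157, 157, 149, 122, 89, 66, 51, 38, 36, 36, 36, 36, 37, 37, 37, 37, 38, 39, 39, 39, 38, 38, 39, 40, 41, 43, 44, 47, 50, 52, 52, 53, 53, 52, 52, 52, 52, 51, 52, 52, 52, 52, 51, 51, 52]
lat 0.015 [46, 43, 46, 49, 51, 53, 52, 49, 43, 41, 41, 39, 38, 38, 37, 37, 37, 37, 37, 37, 37, 38, 38, 38, 38, 38, 38, 38, 39, 39, 39, 44, 49, 52, 52, 52, 52, 52, 53, 53, 54, 54, 54, 53, 54, 53, 52, 52, 52, 52]
s 0.05 [108, 106, 105, 104, 103, 103, 85, 53, 81, 125, 151, 157, 158, 157, 158, 159, 158, 158, 158, 157, 157, 157, 143, 107, 60, 41, 35, 28, 25, 27, 67, 103, 111, 112, 111]
s 0.06 [107, 105, 105, 104, 104, 99, 88, 61, 51, 56, 60, 69, 71, 65, 68, 72, 66, 66, 71, 67, 68, 74, 63, 50, 44, 39, 35, 28, 24, 35, 70, 105, 110, 111, 111]
s 0.07 [102, 103, 104, 105, 105, 101, 75, 55, 42, 37, 37, 38, 37, 37, 35, 36, 38, 37, 37, 37, 38, 38, 38, 38, 37, 37, 35, 28, 24, 42, 96, 107, 111, 110, 110]
```

>>> step_arm(rows="0 0.5 2 0 0 0 -1;-6 0 0 0 0 0 -1;-6 0 0 0 0 0 -1;-6 0 0 0 0 0 -1;0 0 0 0 0 0 -1")

```text
time_s: 37.53
tcp_pos: [0.6848, 0.0514, 0.0065]
tcp_rot: [0.0, 0.694, 0.72, -0.0]
contact_force: [-0.3, -0.4, -1.5]
width: 0.0398
grip_force: 63.4
```

>>> step_arm(rows="-6 0 0 0 0 0 -1;-6 0 0 0 0 0 -1;-3 0 0 0 0 0 -1;0 0 0 0 0 0 -1")

```text
time_s: 37.87
tcp_pos: [0.6849, 0.0373, 0.0062]
tcp_rot: [-0.0, 0.694, 0.72, -0.0]
contact_force: [-0.4, -0.4, -0.4]
width: 0.04
grip_force: 63.4
```

>>> step_arm(rows="-6 0 0 0 0 0 -1;-6 0 0 0 0 0 -1;0 0 0 0 0 0 -1")

```text
time_s: 38.12
tcp_pos: [0.6854, 0.025, 0.0062]
tcp_rot: [-0.0, 0.694, 0.72, -0.0]
contact_force: [-1.4, -0.7, -0.7]
width: 0.0397
grip_force: 63.4
```

>>> step_arm(rows="-6 0 0 0 0 0 -1;-6 0 0 0 0 0 -1;0 0 0 0 0 0 -1")

```text
time_s: 38.37
tcp_pos: [0.6859, 0.0129, 0.0062]
tcp_rot: [0.0, 0.694, 0.72, -0.0]
contact_force: [-1.6, -1.1, 0.1]
width: 0.0399
grip_force: 63.4
```

```bash
python3 - <<'E'
from h import *
state(); T=pose(); im=viewer.camera("scene"); cv2.imwrite("pics/s6_raw.png",im)
for s in(.028,.032):
    q=[[*(T[:2,3]-T[:2,0]*s+T[:2,1]*l),.014] for l in np.arange(-.034,.035,.002)]
    uv=proj("scene",q); v=cv2.remap(im.max(2),uv[:,0].astype(np.float32)[:,None],uv[:,1].astype(np.float32)[:,None],1)[:,0]; print("s",s,v.tolist())
for lat in(-.01,0,.01):
    q=[[*(T[:2,3]-T[:2,0]*s+T[:2,1]*lat),.014] for s in np.arange(.02,.07,.002)]
    uv=proj("scene",q); v=cv2.remap(im.max(2),uv[:,0].astype(np.float32)[:,None],uv[:,1].astype(np.float32)[:,None],1)[:,0]; print("lat",lat,v.tolist())
E
```

```text
t38.4 [685.8945  12.9013   6.2192] yaw 92.12 tilt 0.04 F [-1.6349 -1.1244  0.0535] w 39.9 q [-0.1566  0.6745  1.3891 -0.0007  1.0783 -0.1933]
s 0.028 [34, 35, 34, 33, 62, 91, 98, 136, 180, 185, 187, 187, 187, 185, 186, 187, 187, 187, 188, 183, 142, 124, 162, 155, 123, 95, 69, 48, 36, 38, 54, 71, 82, 92, 100]
s 0.032 [35, 35, 36, 36, 38, 51, 64, 75, 112, 132, 106, 103, 110, 104, 105, 132, 124, 121, 156, 145, 89, 81, 88, 83, 72, 59, 43, 46, 77, 94, 95, 95, 101, 104, 104]
lat -0.01 [55, 142, 183, 186, 187, 166, 110, 59, 73, 79, 80, 81, 80, 81, 80, 80, 81, 82, 83, 84, 82, 81, 82, 84, 101]
lat 0 [92, 148, 184, 187, 187, 172, 121, 89, 81, 80, 79, 81, 81, 81, 82, 81, 81, 82, 82, 81, 82, 85, 88, 90, 95]
lat 0.01 [109, 137, 141, 155, 162, 135, 88, 81, 81, 76, 76, 80, 81, 81, 80, 80, 81, 80, 84, 87, 85, 86, 94, 103, 111]
```

The drive is inside with no resistance. I'll release it and push its end with closed fingers.

>>> step_arm(rows="0 0 0 0 0 0 0.6;0 0 0 0 0 0 0.6;0 0 0 0 0 0 0.6;0 0 0 0 0 0 0.6;0 0 -20 0 0 0 0.6")

```text
time_s: 38.83
tcp_pos: [0.6828, 0.0149, 0.0222]
tcp_rot: [-0.003, 0.693, 0.72, -0.002]
contact_force: [-0.9, -0.5, -1.3]
width: 0.0685
grip_force: 0.0
```

>>> step_arm(rows="0 0 -30 0 0 0 -1;35 0 0 0 0 0 -1;30 0 0 0 0 0 -1;0 0 0 0 0 0 -1;0 0 0 0 0 0 -1")

```text
time_s: 39.25
tcp_pos: [0.6835, 0.081, 0.0565]
tcp_rot: [0.0, 0.692, 0.721, 0.0]
contact_force: [0.5, -0.3, 0.5]
width: 0.0078
grip_force: 0.0
```

>>> step_arm(rows="0 0 0 0 0 0 -1;0 0 20 0 0 0 -1;0 0 20 0 0 0 -1;0 0 6 0 0 0 -1;0 0 0 0 0 0 -1")

```text
time_s: 39.67
tcp_pos: [0.6815, 0.0782, 0.0075]
tcp_rot: [-0.002, 0.694, 0.72, -0.002]
contact_force: [-0.4, 0.5, 0.1]
width: 0.0002
grip_force: 0.0
```

```bash
python3 - <<'E'
from h import *
state(); go(685,4,9,92.3)
E
```

```text
t39.7 [681.4714  78.2467   7.4955] yaw 92.10 tilt 0.30 F [-0.3785  0.4781  0.1295] w 0.2 q [-0.0613  0.6758  1.3843 -0.0002  1.0868 -0.0979]
shift [-74.3257   0.7944  -1.5328] turn [-0.2992 -0.0191 -0.1975]
```

>>> step_arm(rows="-10 0 0 0 0 0 -1;-10 0 0 0 0 0 -1;-10 0 0 0 0 0 -1;-10 0 0 0 0 0 -1;0 0 0 0 0 0 -1")

```text
time_s: 40.08
tcp_pos: [0.6862, 0.0364, 0.0117]
tcp_rot: [0.001, 0.694, 0.72, 0.001]
contact_force: [0.4, 0.9, -0.0]
width: -0.0001
grip_force: 0.0
```

>>> step_arm(rows="-8 0 0 0 0 0 -1;-8 0 0 0 0 0 -1;-6 0 0 0 0 0 -1;-4 0 0 0 0 0 -1;0 0 0 0 0 0 -1")

```text
time_s: 40.5
tcp_pos: [0.6867, 0.0123, 0.0111]
tcp_rot: [0.001, 0.694, 0.72, 0.0]
contact_force: [0.3, 1.1, 4.6]
width: 0.0003
grip_force: 1.9
```

>>> step_arm(rows="-3 0 0 0 0 0 -1;-2 0 0 0 0 0 -1;0 0 0 0 0 0 -1")

```text
time_s: 40.75
tcp_pos: [0.6868, 0.0082, 0.011]
tcp_rot: [0.0, 0.694, 0.72, 0.001]
contact_force: [0.8, 2.2, 5.1]
width: 0.0002
grip_force: 2.9
```

>>> step_arm(rows="-2 0 0 0 0 0 -1;-2 0 0 0 0 0 -1;0 0 0 0 0 0 -1")

```text
time_s: 41.0
tcp_pos: [0.687, 0.0044, 0.011]
tcp_rot: [0.0, 0.694, 0.72, 0.001]
contact_force: [-0.9, 3.8, 5.7]
width: 0.0001
grip_force: 3.0
```

There's a small upward force, so the tips may be on the drive's upper edge. I'll back off, go lower, and push again.

>>> step_arm(rows="12 0 0 0 0 0 -1;12 0 0 0 0 0 -1;0 0 5 0 0 0 -1;0 0 0 0 0 0 -1;0 0 0 0 0 0 -1")

```text
time_s: 41.42
tcp_pos: [0.6845, 0.0285, 0.004]
tcp_rot: [-0.001, 0.693, 0.721, -0.001]
contact_force: [-0.7, -0.1, -0.2]
width: 0.0001
grip_force: 0.0
```

```bash
python3 - <<'E'
from h import *
state(); T=pose(); im=viewer.camera("scene"); cv2.imwrite("pics/s7_raw.png",im)
o=np.array([.6869,-.0394]);a=np.radians(-87.7);X=np.array([np.cos(a),np.sin(a)]);Y=np.array([-X[1],X[0]])
for z in(.014,.004):
  for lat in(-.012,0,.012,.018):
    q=[[*(o-X*s+Y*lat),z] for s in np.arange(0,.075,.003)]
    uv=proj("scene",q); v=cv2.remap(im.max(2),uv[:,0].astype(np.float32)[:,None],uv[:,1].astype(np.float32)[:,None],1)[:,0]; print(z,lat,v.tolist())
E
```

```text
t41.4 [684.4827  28.5193   4.046 ] yaw 92.22 tilt 0.13 F [-0.7134 -0.0853 -0.1866] w 0.1 q [-0.1341  0.6768  1.3906 -0.0005  1.0764 -0.1725]
0.014 -0.012 [78, 75, 76, 69, 23, 19, 24, 36, 36, 37, 34, 27, 37, 65, 108, 114, 101, 36, 31, 32, 34, 32, 31, 30, 38]
0.014 0 [80, 81, 80, 75, 28, 21, 20, 27, 36, 37, 34, 41, 91, 91, 110, 118, 114, 82, 55, 58, 58, 42, 29, 34, 65]
0.014 0.012 [81, 77, 80, 75, 24, 20, 22, 30, 38, 38, 35, 41, 79, 77, 106, 171, 156, 145, 86, 74, 67, 32, 29, 33, 40]
0.014 0.018 [81, 55, 56, 37, 42, 43, 41, 32, 40, 39, 34, 26, 50, 52, 61, 92, 97, 93, 62, 53, 49, 43, 81, 85, 77]
0.004 -0.012 [81, 81, 76, 28, 22, 22, 34, 37, 36, 34, 24, 35, 59, 112, 118, 114, 73, 54, 56, 55, 42, 32, 32, 41, 85]
0.004 0 [80, 82, 77, 31, 20, 20, 28, 38, 37, 36, 45, 67, 62, 94, 117, 117, 107, 61, 50, 50, 44, 30, 30, 37, 68]
0.004 0.012 [44, 46, 39, 30, 36, 24, 31, 40, 39, 36, 28, 51, 55, 61, 94, 103, 102, 73, 55, 53, 32, 57, 85, 63, 71]
0.004 0.018 [94, 115, 151, 171, 189, 184, 105, 35, 27, 26, 21, 41, 54, 71, 106, 105, 100, 97, 105, 98, 101, 108, 110, 111, 111]
```

By the image, the drive's end stands about 33 mm out of the mouth, against 30 at the stop. I'll push low and slowly.

>>> step_arm(rows="-8 0 -1 0 0 0 -1;-8 0 0 0 0 0 -1;-4 0 0 0 0 0 -1;0 0 0 0 0 0 -1")

```text
time_s: 41.8
tcp_pos: [0.6866, 0.0063, 0.0066]
tcp_rot: [0.0, 0.694, 0.72, 0.0]
contact_force: [-0.2, -0.4, 0.5]
width: -0.0002
grip_force: 0.0
```

>>> step_arm(rows="-3 0 0 0 0 0 -1;-2 0 0 0 0 0 -1;0 0 0 0 0 0 -1")

```text
time_s: 42.05
tcp_pos: [0.6865, 0.0029, 0.0064]
tcp_rot: [0.0, 0.694, 0.72, 0.0]
contact_force: [0.2, 0.1, 0.5]
width: -0.0001
grip_force: 0.0
```

>>> step_arm(rows="-2 0 0 0 0 0 -1;-1 0 0 0 0 0 -1;0 0 0 0 0 0 -1")

```text
time_s: 42.3
tcp_pos: [0.6865, 0.0002, 0.0063]
tcp_rot: [-0.0, 0.694, 0.72, -0.0]
contact_force: [0.3, 0.6, 0.8]
width: -0.0001
grip_force: 0.1
```

>>> step_arm(rows="-2 0 0 0 0 0 -1;0 0 0 0 0 0 -1;0 0 0 0 0 0 -1")

```text
time_s: 42.55
tcp_pos: [0.6864, 0.0001, 0.0063]
tcp_rot: [-0.001, 0.694, 0.72, 0.001]
contact_force: [-0.8, 5.8, 1.9]
width: 0.0
grip_force: 3.0
```

>>> step_arm(rows="-2 0 0 0 0 0 -1;0 0 0 0 0 0 -1;0 0 0 0 0 0 -1")

```text
time_s: 42.8
tcp_pos: [0.6863, -0.0001, 0.0063]
tcp_rot: [-0.002, 0.693, 0.72, 0.002]
contact_force: [-1.5, 10.9, 2.8]
width: -0.0001
grip_force: 5.7
```

>>> step_arm(rows="-2 0 0 0 0 0 -1;0 0 0 0 0 0 -1;0 0 0 0 0 0 -1")

```text
time_s: 43.05
tcp_pos: [0.6862, -0.0001, 0.0063]
tcp_rot: [-0.003, 0.693, 0.721, 0.002]
contact_force: [-0.8, 17.4, 4.5]
width: -0.0002
grip_force: 8.5
```

It stopped at exactly the expected place with 17 N, so the drive is home. I'll retreat and check everything by script.

>>> step_arm(rows="8 0 0 0 0 0 -1;30 0 0 0 0 0 -1;0 0 -35 0 0 0 -1;0 0 -35 0 0 0 -1;0 0 -35 0 0 0 1")

```text
time_s: 43.47
tcp_pos: [0.6845, 0.0327, 0.1116]
tcp_rot: [-0.001, 0.693, 0.721, -0.001]
contact_force: [1.0, 0.5, -0.2]
width: 0.0108
grip_force: 0.0
```

>>> step_arm(rows="35 -10 -25 0 0 0 1;35 -15 -25 0 0 0 1;35 -15 -25 0 0 0 1;35 -15 -25 0 0 0 1;35 -15 0 0 0 0 1")

```text
time_s: 43.88
tcp_pos: [0.6159, 0.1947, 0.2099]
tcp_rot: [0.004, 0.694, 0.72, 0.004]
contact_force: [1.3, 0.3, 1.2]
width: 0.0723
grip_force: 0.0
```

>>> step_arm(rows="0 -15 0 0 0 0 1;0 0 0 0 0 0 1;0 0 0 0 0 0 1")

```text
time_s: 44.13
tcp_pos: [0.5984, 0.1931, 0.2035]
tcp_rot: [0.0, 0.693, 0.721, -0.0]
contact_force: [1.0, -0.9, 0.0]
width: 0.0855
grip_force: 0.0
```

```bash
python3 - <<'E'
from h import *
state(); im=viewer.camera("scene"); T=pose(); iw=viewer.camera("wrist"); it=viewer.camera("top"); [cv2.imwrite(f"pics/f{n}_raw.png",i) for n,i in(("s",im),("w",iw),("t",it))]
c=np.array([.5555,-.0447]);a=np.radians(-87.7);X=np.array([np.cos(a),np.sin(a)]);Y=np.array([-X[1],X[0]])
def prof(n,i,y,z):
    s=np.arange(.0,.062,.003); q=[[*(c-X*t+Y*y),z] for t in s]; uv=proj(n,q,T).astype(np.float32)
    g=cv2.remap(i,uv[:,0][:,None],uv[:,1][:,None],1)[:,0]; print(n,"y",y,[int(v) for v in g[:,2]],"sat",[int(v.max())-int(v.min()) for v in g])
print("s = 0..60 step 3; red channel / saturation (desk: sat high)")
for n,i in(("wrist",iw),("scene",im)):
    for y,z in((-.064,.03),(.0575,.014),(.0675,.014),(.0775,.014),(.1215,.014),(.1315,.014),(.1415,.014)): prof(n,i,y,z)
E
```

```text
t44.1 [598.3694 193.081  203.4696] yaw 92.22 tilt 0.05 F [ 0.9909 -0.9219  0.0006] w 85.5 q [ 0.1207  0.3157  1.4669 -0.0008  1.3588  0.0822]
s = 0..60 step 3; red channel / saturation (desk: sat high)
wrist y -0.064 [29, 33, 49, 68, 130, 204, 214, 212, 213, 213, 212, 194, 120, 86, 80, 79, 76, 69, 69, 71, 79] sat [3, 5, 5, 4, 3, 5, 5, 6, 4, 5, 6, 6, 4, 2, 4, 1, 7, 23, 37, 46, 51]
wrist y 0.0575 [96, 68, 30, 25, 21, 22, 24, 42, 65, 59, 31, 17, 20, 45, 65, 86, 130, 137, 137, 137, 139] sat [3, 3, 2, 0, 1, 2, 0, 1, 0, 2, 2, 1, 2, 21, 42, 54, 89, 93, 92, 91, 95]
wrist y 0.0675 [97, 74, 29, 18, 20, 21, 23, 45, 67, 61, 31, 22, 20, 45, 67, 88, 136, 146, 145, 147, 144] sat [4, 2, 2, 2, 2, 2, 0, 1, 1, 1, 1, 2, 4, 23, 41, 59, 92, 99, 100, 98, 97]
wrist y 0.0775 [88, 74, 33, 21, 18, 19, 22, 29, 58, 61, 34, 21, 20, 39, 61, 87, 119, 137, 137, 138, 137] sat [3, 2, 2, 2, 3, 3, 2, 1, 2, 1, 2, 2, 3, 17, 39, 57, 80, 96, 94, 92, 91]
wrist y 0.1215 [52, 89, 81, 39, 21, 20, 24, 45, 70, 62, 35, 23, 32, 36, 59, 80, 119, 128, 129, 129, 130] sat [5, 4, 5, 1, 2, 4, 4, 1, 2, 2, 1, 1, 1, 14, 36, 52, 83, 86, 88, 
[... 981 characters left out ...]
0, 27, 38, 29, 29, 55, 79, 109, 111, 110, 110, 109, 108, 108, 107] sat [1, 1, 1, 0, 1, 1, 0, 1, 2, 1, 9, 28, 43, 62, 63, 62, 62, 62, 61, 61, 61]
scene y 0.1215 [80, 76, 45, 21, 22, 21, 22, 37, 36, 29, 28, 49, 71, 98, 100, 101, 102, 101, 101, 100, 101] sat [0, 2, 1, 1, 0, 1, 2, 1, 0, 1, 7, 26, 41, 55, 56, 56, 57, 56, 57, 56, 56]
scene y 0.1315 [80, 79, 45, 19, 20, 21, 21, 28, 36, 38, 82, 61, 86, 100, 101, 102, 101, 101, 101, 101, 101] sat [2, 1, 1, 2, 0, 1, 0, 2, 0, 1, 9, 27, 48, 57, 57, 56, 57, 56, 56, 56, 58]
scene y 0.1415 [82, 76, 45, 20, 21, 21, 22, 34, 38, 31, 54, 58, 60, 93, 107, 106, 106, 105, 106, 106, 105] sat [2, 2, 1, 1, 1, 0, 1, 0, 1, 1, 5, 29, 32, 52, 61, 61, 60, 59, 60, 59, 59]
```

The fin stands out about 35 mm (36 expected). Both drives stand out about 30 mm and sit square. The gripper is clear, so I'm handing in.

```bash
python3 -c "
from station import r
print(r.hand_in())"
```

```text
the job is handed in; nothing more can be done
None
```

I handed the job in: the tin, card case and eraser are in the tray (I saw no sharpener), the tray is fully home in its bay, and both drives are in their slots against the stops.

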